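Rehouse a silvered ornament with the self-closing tongs

ROBOT

A 6-joint arm with a two-finger parallel gripper is mounted at the origin on the work surface. World frame = base frame: x ahead of the robot, y to its left, z up, the work surface at z = 0. Lengths are in m, angles in degrees, forces in N, time in s.
With the tool pointing down it reaches from about 0.3 to 0.85 m from the base axis. Payload 5.4 kg.
Tool frame: the origin (TCP) lies where the fingers leave the gripper's body, on its centre line; the fingertips stand 73 mm ahead of it and the grasp point (between the pads) lies 54 mm ahead of it; z points along the fingers, y is the direction in which the jaws open and shut (so a half turn about z gives the same grasp; the last joint's range is limited). The gripper opens to 85 mm and grips with 20 to 120 N. Pads are 22 mm wide; open, the fingers measure 114 mm over their backs; the gripper's body (76 mm by 85 mm) begins 54 mm behind the grasp point. The pads swing forward as they close: fully open they stand 13 mm farther back than shut.
Start: joints at [63.077, 9.076, 91.501, -0, 79.423, -12.038], TCP at [0.148, 0.556, 0.304] pointing down, gripper open.
Joint ranges: [-166.64, 166.64], [-54.1, 131.32], [10.49, 154.53], [-73.88, 253.88], [9.74, 151.15], [-171.62, 171.62]. Speed limits (degrees/s): [147.25, 147.25, 180, 180, 180, 180].

INTERFACE

Orientations are given as a 3x3 rotation matrix whose columns are the frame's x, y, z axes.
In Python, from cell import arm, camera, order gives the robot as it stands.
- The arm moves only by the tool move_arm, never from a script. Its argument "rows" is text: rows parted by semicolons, each of 6 numbers parted by spaces: the shift along the tool's x, y, z in units of 0.04 m (1.0 is 0.04 m), then the turn, a rotation vector about the tool's x, y, z in units of 4 degrees (1.0 is 4 degrees). A call has 1 to 12 rows; each row shifts and turns the commanded pose from where the row before left it, along the tool's axes as they then stand; what a row does not reach is not made up. A row lasts 1/10 s, in which the tool goes at most 50 mm and 8.59 degrees, less where a joint would pass 70% of its speed; a pose out of reach is approached as far as the arm can. A call with a number of a shift or a turn outside -1 to 1 is refused whole. A call with a gripper value outside its range is refused whole. "fingers" is the finger opening in mm, from 0 to 85.4, set as the call begins (left out, the last holds). The fingers move at their own pace and stop on an object; "squeeze" is the grip in N (left out, the last holds). Time passes only in rows, so rows that do not move let the fingers close. It gives the time, the measured TCP pose, the force and the opening at its end, in the units of the state.
- arm.sense(): the state, without advancing time (a new reading comes with each control period).
- camera(name): name is "scene" or "side" or "wrist"; returns a dict with "frame" (400x640x3 uint8, red, green, blue), "K" (3x3 intrinsics, pixels), "R" (3x3) and "t" (3): a world point X has camera coordinates R X + t. Camera axes: x right, y down, z forward; pixel columns grow to the right and rows downward; lengths in m; the calibration is good to about 2 mm. A picture is of the moment at which its call begins. There is no depth.
- order.finish_job(): hands the job in, once; it reports no verdict.
The state is a dict: "clock": time; "joint_pos": joint angles; "joint_vel": joint speeds; "joint_efforts": joint torques, N m; "tcp_pos": TCP position; "tool_rot": TCP orientation; "contact_force": force on the tool from outside, world axes, zero at the start; "moment": the same for the moment, N m; "opening": opening from 0.0 (shut) to 1.0 (fully open).
Only numpy, scipy, OpenCV 4.12 (cv2) and the standard library are available. Lean on these libraries where they do the work, as an engineer would, in place of code of your own. Each camera call takes 0.05 s, during which the arm holds its last target.

TASK

Move the freshly silvered glass ornament from the block in the drip tray to the drying block that is still empty, handling it only with the self-closing tongs: squeeze the tongs open, bring their jaws round the upper stem, ease off so that they grip it, lift it straight out and lower it upright into the empty bore until you feel its foot settle on the soft stopper at the bottom. The glass is thin and its coating wet: never touch it with the gripper, do not let it drop, and do not press it down harder than a light touch (3 N at most). Then squeeze the tongs to free it, lay them back level across the two bars of their rest, and leave everything else as it stands.

Things in the scene. Friction and masses are not known exactly. Their poses are not given: they have to be found in the camera images.
- tongs_grip (a point): Cross-lock (self-closing) steel tongs with two black ribbed grip pads, 172 mm long, blades 14 mm high, about 75 g, flat on their rest. Point midway between the pads, half-way up. x to the jaws, y the squeezing direction, z up. Pads 44 mm long, 20 mm high; at rest 46 mm over their outer faces. Tips of the jaws 66 mm ahead (x), crossing of the blades 40 mm ahead, tail's end 106 mm behind.
- tongs: The tongs as a whole; origin on the underside, 7 mm below tongs_grip. Squeezing the pads opens the jaws against a spring of 24 N on the pads; at the hard stop (29 mm over the pads) the jaws are 28 mm apart. Let go, they shut by themselves. The pads move alike and slant by up to 0.1 rad. Pressed down at the jaws with over 3.5 N, the tongs begin to turn in a gripper.
- tongs_jaw (a point): Middle between the jaws' shallow upright V grooves, 57 mm ahead of tongs_grip, same axes. Jaws 18 mm long (x), 14 mm high. On the 14 mm stem they first touch at 40 to 41 mm over the pads; the thin blades flex, so wider than that they grip ever harder, 9 N when let go. At 43 to 43.5 mm the tongs both grip the stem (5 N) and sit firmly in the gripper (14 N on the pads).
- rest_middle (a point): Fixed steel rest: two level round bars, 6 mm thick, 84 mm long, along y, tops 40 mm above the bench, over a 4 mm plate. Point at the height of the bars' tops, below where tongs_grip belongs (tongs' underside at this height); bars 94 mm behind it (tail) and 56 mm ahead (jaws). x as the jaws lie. Posts 40 mm to either side, their balls 5 mm above the bars.
- ornament_stem (a point): Silvered glass ornament, upright, 156 mm tall, about 45 g: a round foot (16 mm diameter, 36 mm long, edge bevelled 2 mm), a bulb up to 46 mm in diameter, and a straight round stem, 14 mm diameter, from 103 to 156 mm above the foot's end. Point on its axis half-way up the stem, 128 mm above the foot's end. z up the axis.
- ornament_foot (a point): Centre of the lower end of the ornament's foot, 128 mm below ornament_stem on its axis.
- ornament: The same ornament as a whole; origin at its foot's end.
- drain_block_hole0 (a point): Centre of the mouth of the bore in the white block in the steel drip tray, where the ornament stands at first, its foot 22 mm deep. Block 70 mm square, top 46 mm above the bench, bore 18 mm in diameter; tray 150 x 110 mm with a rim 16 mm high. Fixed.
- free_block_hole0 (a point): Centre of the mouth of the bore in the empty drying block, one of three alike in a row (the others hold ornaments). White, 70 mm square, top 46 mm above the bench, bore 18 mm in diameter. A stopper closes it from below, 12 to 32 mm down, differently each time and not measured; its soft rubber pad yields 1 mm a newton. More than 3 N on it marks the thin foot; so does a fall of over 1.5 mm. Fixed.
- ornament_b: Another ornament, 152 mm tall, up to 48 mm thick, in its drying block, to be left alone; origin at its foot's end.
- ornament_c: Another ornament, 156 mm tall, up to 49 mm thick, in its drying block, to be left alone; origin at its foot's end.
- amber_bottle: Brown bottle, 60 mm in diameter, 150 mm tall; bystander; origin under its centre.
- beaker: Clear beaker, 72 mm in diameter, 85 mm tall; bystander; origin under its centre.
- jar: White jar, 64 mm in diameter, 75 mm tall; bystander; origin under its centre.
- brush1: Brush with a wooden handle, 170 mm long, lying; bystander; origin under its middle.
There are look-alikes about, which are no part of the job. Leave any red, turquoise or yellow look-alike of the part that bears rest_middle alone.

How it is judged:
By the outcome, as a careful person would: the job done as asked, in the order asked, and still so for the second after the job is handed in, with the robot touching nothing.
It also fails if it takes over 64 s, if anything falls off the work surface, if the arm or the gripper's body presses on something with over 40 N, if the wrist force passes 120 N, or if a joint passes its speed limit or range.

## Working session

There is one attempt and no reset: what is moved stays moved. The work goes in short steps, Python scripts to look and compute and a tool call to move; the robot and the scene stay as the last step left them, time stands still between calls to the robot, and variables do not carry over. Pictures are saved under pics/ and viewed, and the job is handed in when it is done.

Besides the shell and the picture viewer there is one more tool, called after ">>>" in YAML: its name, and indented under it one key for each argument. move_arm: Moves the arm, as the interface text tells. Its arguments: {"type":"object","properties":{"rows":{"type":"string"},"fingers":{"type":"number"},"squeeze":{"type":"number"}},"required":["rows"]}

```bash
mkdir -p pics; ls
cat > h.py <<'E'
import numpy as np, cv2
from cell import arm,camera,order
def snap(n,f):
    c=camera(n); cv2.imwrite(f'pics/{f}.png',c['frame'][:,:,::-1]); np.savez(f'pics/{f}.npz',**{k:np.array(v) for k,v in c.items()}); return c
def load(f): return dict(np.load(f'pics/{f}.npz'))
def ray(c,u,v):
    d=c['R'].T@np.linalg.inv(c['K'])@np.array([u,v,1.]); o=-c['R'].T@c['t']; return o,d/np.linalg.norm(d)
def onz(c,u,v,z):
    o,d=ray(c,u,v); return o+d*(z-o[2])/d[2]
def proj(c,X):
    p=c['K']@(c['R']@np.array(X)+c['t']); return p[:2]/p[2]
def tri(c1,p1,c2,p2):
    o1,d1=ray(c1,*p1);o2,d2=ray(c2,*p2)
    A=np.stack([d1,-d2],1); s=np.linalg.lstsq(A,o2-o1,rcond=None)[0]
    a=o1+s[0]*d1;b=o2+s[1]*d2
    return (a+b)/2,np.linalg.norm(a-b)
E
python3 - <<'E'
from h import *
for n in ['scene','side','wrist']:
    c=snap(n,n+'0'); print(n,c['K'].round(1).tolist(),(-c['R'].T@c['t']).round(3), c['R'].round(3).tolist())
print(arm.sense())
E
```

```text
pics
scene [[498.6, 0.0, 313.6], [0.0, 498.6, 196.8], [0.0, 0.0, 1.0]] [0.795 0.633 1.133] [[-0.898, 0.439, 0.016], [0.351, 0.739, -0.575], [-0.264, -0.511, -0.818]]
side [[374.5, 0.0, 324.3], [0.0, 374.5, 200.4], [0.0, 0.0, 1.0]] [ 0.098 -0.45   0.811] [[0.789, -0.614, 0.017], [-0.457, -0.606, -0.651], [0.41, 0.506, -0.759]]
wrist [[302.7, 0.0, 319.0], [0.0, 302.7, 202.6], [0.0, 0.0, 1.0]] [0.068 0.577 0.374] [[0.257, 0.966, -0.002], [0.916, -0.243, 0.321], [0.309, -0.084, -0.947]]
{'clock': 0.15, 'joint_pos': array([ 6.30762843e+01,  9.10449727e+00,  9.15563870e+01, -4.17273380e-04,
        7.94215185e+01, -1.20374325e+01]), 'joint_vel': array([-0.10762462, -0.11284824, -0.16327922, -0.07133342,  0.02338119,
       -0.03207643]), 'joint_efforts': array([ 3.89118586e-04, -3.96377850e+01, -3.31786644e+01, -2.05773772e-04,
        5.42586436e-03,  1.03014386e-05]), 'tcp_pos': array([0.14757037, 0.55536984, 0.30313473]), 'tool_rot': array([[-9.66437861e-01,  2.56899680e-01, -6.44838884e-04],
       [ 2.56900322e-01,  9.66437050e-01, -1.28555444e-03],
       [ 2.92937666e-04, -1.40806780e-03, -9.99998966e-01]]), 'contact_force': array([-0.02301837,  0.51145778, -0.46193658]), 'moment': array([ 0.01728213, -0.0024715 , -0.00420179]), 'opening': 1.0016606404408}
```

View pics/scene0.png

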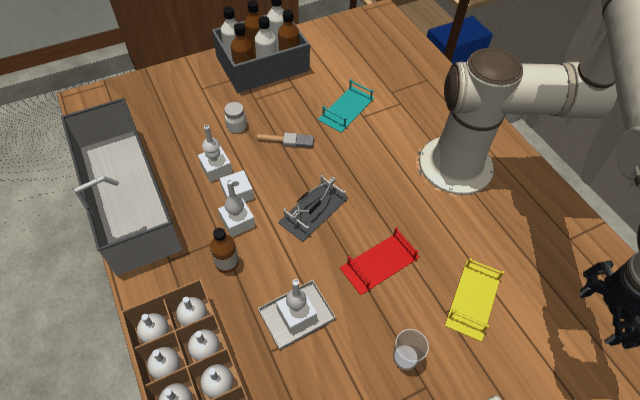

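View pics/side0.png

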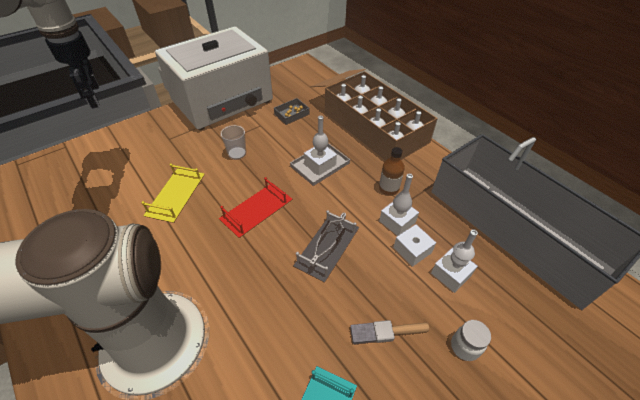

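View pics/wrist0.png

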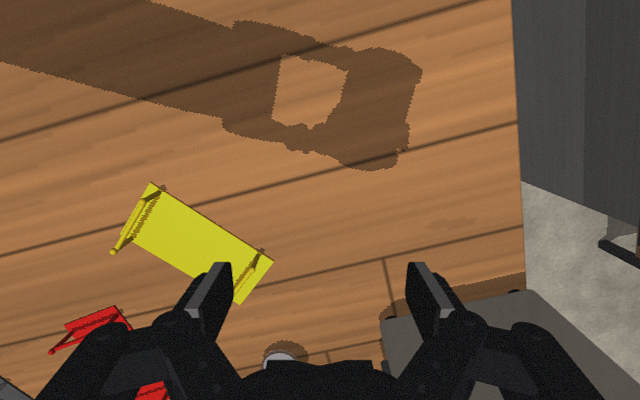

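The tongs lie on the grey steel rest at scene (313,208) and side (327,245). The red, turquoise and yellow rests are look-alikes. The ornament in the tray is at scene (296,305). The empty block is the middle one, at scene (236,186) and side (415,244). I'll enlarge these to confirm.

Run:
```python
from h import *
def crop(f,x,y,w,h,s,o):
    i=cv2.imread(f'pics/{f}.png')[y:y+h,x:x+w]; i=cv2.resize(i,None,fx=s,fy=s,interpolation=cv2.INTER_CUBIC); return i
a=crop('scene0',270,165,90,80,8,'');cv2.imwrite('pics/c1.png',a[:600])
a=crop('side0',285,200,85,85,7,'');cv2.imwrite('pics/c2.png',a)
a=cv2.hconcat([crop('scene0',190,120,75,120,5,''),crop('side0',370,165,80,120,5,'')]);cv2.imwrite('pics/c3.png',a)
a=cv2.hconcat([crop('scene0',255,270,80,80,5,''),crop('side0',285,110,75,80,5,'')]);cv2.imwrite('pics/c4.png',a)
```

```text
(no output)
```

View pics/c1.png

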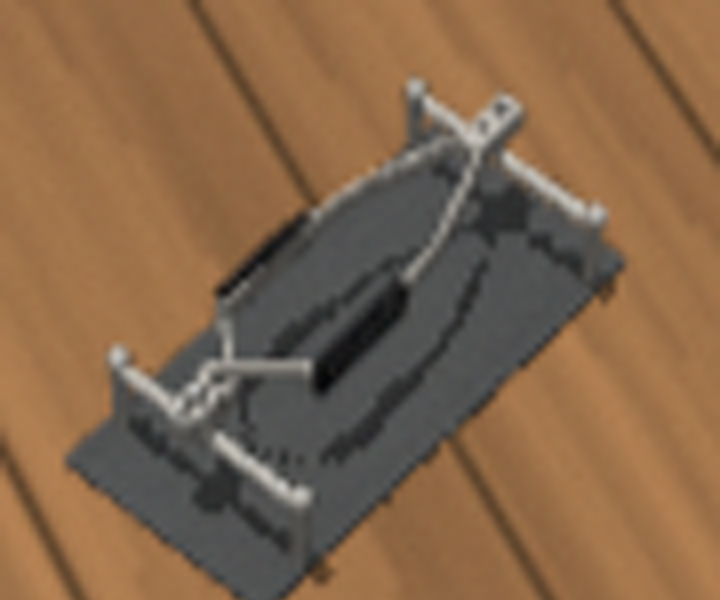

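View pics/c2.png

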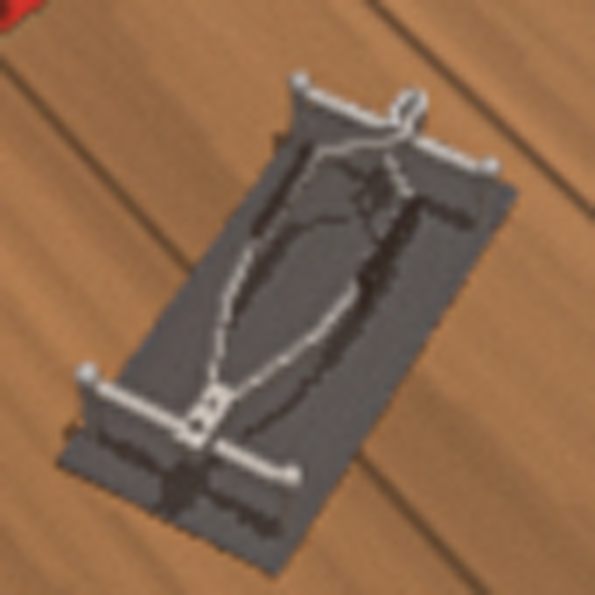

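View pics/c3.png

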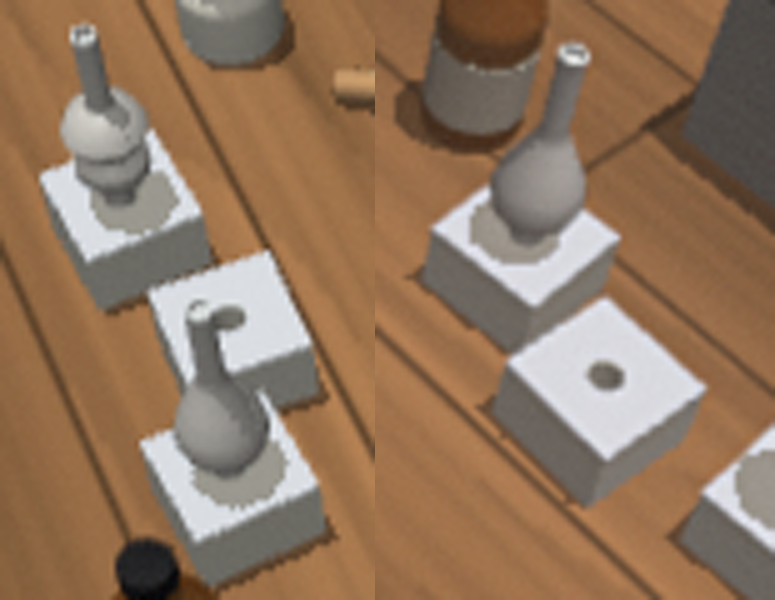

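View pics/c4.png

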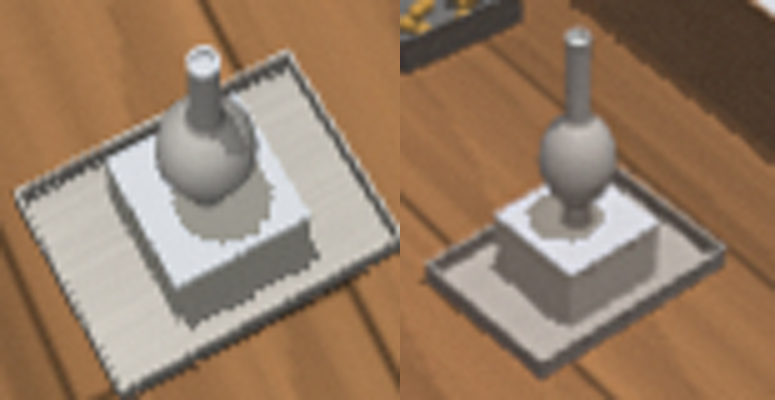

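```bash
cat > m1.py <<'E'
from h import *
s=load('scene0');d=load('side0')
def cs(x,y): return 270+(x+.5)/8-.5,165+(y+.5)/8-.5
def cd(x,y): return 285+(x+.5)/7-.5,200+(y+.5)/7-.5
S={'tA':cs(417,87),'tB':cs(597,212),'jA':cs(118,355),'jB':cs(302,496)}
D={'tA':cd(292,474),'tB':cd(86,372),'jA':cd(489,166),'jB':cd(300,82)}
P={}
for k in S: P[k],e=tri(s,S[k],d,D[k]); print(k,P[k].round(4),round(e,4))
t=(P['tA']+P['tB'])/2;j=(P['jA']+P['jB'])/2
print('bar dist',np.linalg.norm(j-t)); x=j-t; print('yaw',np.degrees(np.arctan2(x[1],x[0])), np.degrees(np.arctan2(*(P['tA']-P['tB'])[[1,0]])),np.degrees(np.arctan2(*(P['jA']-P['jB'])[[1,0]])))
print('rest mid',t+x*94/150)
f=lambda X,Y,x0,y0,k:(x0+(X+.5)/k-.5,y0+(Y+.5)/k-.5)
p,e=tri(s,f(203,60,255,270,5),d,f(178,36,285,110,5));print('orn top',p,e)
p,e=tri(s,f(230,316,190,120,5),d,f(231,376,370,165,5));print('hole',p,e)
print(onz(s,*f(230,316,190,120,5),.046),onz(d,*f(231,376,370,165,5),.046))
print(onz(s,*f(203,60,255,270,5),.180),onz(d,*f(178,36,285,110,5),.18))
for n,a in (('c_low',(f(200,310,190,120,5),f(570,52,370-75,165,5))),):
  print(onz(s,*a[0],.18),onz(d,*f(572-375,52,370,165,5),.18))
E
python3 m1.py
python3 - <<'E'
from h import *
for f in ['scene0','side0']:
    c=load(f)
    hsv=cv2.cvtColor(c['frame'],cv2.COLOR_RGB2HSV)
    m=((hsv[:,:,2]>200)&(hsv[:,:,1]<35)).astype(np.uint8)
    n,l,st,ce=cv2.connectedComponentsWithStats(m)
    for i in range(1,n):
        if st[i,4]>60: print(f,st[i],ce[i].round(1))
E
```

```text
tA [ 0.3904 -0.1028  0.042 ] 0.0001
tB [ 0.3589 -0.0287  0.0424] 0.0013
jA [ 0.5283 -0.0451  0.0422] 0.0013
jB [0.4974 0.0289 0.0412] 0.0003
bar dist 0.1497133312823664
yaw 22.614952962688097 -67.02171400232676 -67.34487156253255
rest mid [ 0.46126669 -0.02963564  0.04188775]
orn top [0.6159499  0.21640912 0.18022538] 0.0011435396006907912
hole [ 0.61390119 -0.1777171   0.04569143] 7.803695263675211e-05
[ 0.61398007 -0.17751842  0.046     ] [ 0.61365581 -0.1778084   0.046     ]
[0.61637043 0.21596994 0.18      ] [0.61562069 0.21691173 0.18      ]
[ 0.64783929 -0.08702859  0.18      ] [ 0.64806911 -0.08697808  0.18      ]
scene0 [520  65  48  22 845] [543.1  75.1]
scene0 [421 139  54  53 630] [437.7 170.5]
scene0 [198 152  20  20 132] [205.8 162. ]
scene0 [220 171  32  25 391] [236.5 182. ]
scene0 [218 199  35  29 227] [234.  215.7]
scene0 [277 295  40  32 364] [293.9 311.4]
scene0 [179 301  18  18 178] [186.9 310.7]
scene0 [139 314  19  22 202] [147.1 326.1]
scene0 [268 318  49  30 358] [283.9 334. ]
scene0 [191 331  19  22 219] [199.1 343.2]
scene0 [150 350  19  21 219] [158.  361.4]
scene0 [204 368  19  22 240] [212.4 379.6]
scene0 [162 388   9  12  64] [166.2 393.7]
side0 [156  27 111  53 984] [209.7  55.7]
side0 [392 109  12   8  64] [397.7 112.8]
side0 [305 148  31  17 180] [321.5 155.5]
side0 [382 203  37  23 225] [401.1 215. ]
side0 [397 225  39  32 587] [415.8 240. ]
side0 [122 236   5  32 102] [123.9 250.6]
side0 [  0 251  22  29 379] [  7.8 265.1]
side0 [436 258  41  25 287] [459.1 270.7]
side0 [ 103  310  100   83 1908] [160.1 365. ]
```

The rest's bars come out 149.7 mm apart (150 expected) with ball tops at about 42–45 mm. The ornament's top is at z 0.180 and the hole at z 0.046, so all fit the given sizes. Next I work out the approach to hover above the tongs.

```bash
cat > plan.py <<'E'
from h import *
from scipy.spatial.transform import Rotation as Ro
def Rd(yaw):
    a=np.radians(yaw); x=np.array([np.cos(a),np.sin(a),0]); z=np.array([0,0,-1.]); return np.stack([x,np.cross(z,x),z],1)
def plan(pos,yaw,n,start=None):
    s=arm.sense()
    p,R=(np.array(s['tcp_pos']),np.array(s['tool_rot'])) if start is None else start
    p0=p.copy();T=Rd(yaw); pos=np.array(pos,float)
    rows=[]
    for i in range(1,n+1):
        k=n-i+1
        d=R.T@((pos-p)/k)/.04; rv=Ro.from_matrix(R.T@T).as_rotvec(degrees=True)/k/4
        r=np.r_[d.round(2),rv.round(2)]; r[np.abs(r)<.004]=0; rows.append(r)
        p=p+R@r[:3]*.04; R=R@Ro.from_rotvec(r[3:]*4,degrees=True).as_matrix()
    for i in range(0,n,12): print('; '.join(' '.join('%g'%v for v in r) for r in rows[i:i+12])+'\n')
    print('max',np.abs(rows).max(),'end',p.round(4))
    return p,R
def st():
    s=arm.sense(); R=s['tool_rot']; print('t',s['clock'],'tcp',np.round(s['tcp_pos'],4),'yaw',np.degrees(np.arctan2(R[1,0],R[0,0])).round(2),'tilt',R[2].round(4),'F',np.round(s['contact_force'],2),'M',np.round(s['moment'],3),'op',round(s['opening']*85.4,2))
E
python3 - <<'E'
from plan import *
plan([.461,-.03,.20],22.6,36)
E
```

```text
-0.31 -0.34 0.07 0 0 0.99; -0.34 -0.31 0.07 0 0 0.99; -0.36 -0.29 0.07 0 0 0.99; -0.38 -0.26 0.07 0 0 0.99; -0.39 -0.24 0.07 0 0 0.99; -0.41 -0.21 0.07 0 0 0.99; -0.42 -0.18 0.07 0 0 0.99; -0.44 -0.15 0.07 0 0 0.99; -0.44 -0.12 0.07 0 0 0.99; -0.45 -0.09 0.07 0 0 0.99; -0.46 -0.06 0.07 0 0 0.99; -0.46 -0.03 0.07 0 0 0.99

-0.46 0 0.07 0 0 0.99; -0.46 0.04 0.07 0 0 0.99; -0.46 0.07 0.07 0 0 0.99; -0.45 0.1 0.07 0 0 0.99; -0.44 0.13 0.07 0 0 0.99; -0.43 0.16 0.07 0 0 0.99; -0.42 0.19 0.07 0 0 0.99; -0.41 0.22 0.07 0 0 0.99; -0.39 0.25 0.07 0 0 0.99; -0.37 0.27 0.07 0 0 0.99; -0.35 0.3 0.08 0 0 0.99; -0.33 0.32 0.07 0 0 0.99

-0.31 0.34 0.08 0 0 0.99; -0.28 0.36 0.07 0 0 0.99; -0.26 0.38 0.08 0 0 0.99; -0.23 0.4 0.07 0 0 0.99; -0.2 0.42 0.08 0 0 0.99; -0.17 0.43 0.07 0 0 0.99; -0.15 0.44 0.08 0 0 0.99; -0.11 0.45 0.07 0 0 0.99; -0.08 0.45 0.08 0 0 0.99; -0.05 0.46 0.07 0 0.01 0.99; -0.02 0.46 0.08 0.01 0 0.98; 0 0.47 0.07 0 0.01 0.99

max 0.99 end [ 0.4609 -0.0302  0.2001]
```

>>> move_arm:
  rows: "-0.31 -0.34 0.05 0 0 1; -0.34 -0.31 0.05 0 0 1; -0.36 -0.29 0.05 0 0 1; -0.38 -0.26 0.05 0 0 1; -0.39 -0.24 0.05 0 0 1; -0.41 -0.21 0.05 0 0 1; -0.42 -0.18 0.05 0 0 1; -0.44 -0.15 0.05 0 0 1; -0.44 -0.12 0.05 0 0 1; -0.45 -0.09 0.05 0 0 1; -0.46 -0.06 0.05 0 0 1; -0.46 -0.03 0.05 0 0 1"
  fingers: 85
  squeeze: 60

```text
clock: 1.35
tcp_pos: [0.2515, 0.3598, 0.2796]
tool_rot: [[-0.453, 0.891, -0.0], [0.891, 0.453, -0.0], [-0.0, -0.001, -1.0]]
contact_force: [0.4, -0.4, 0.4]
opening: 0.993
```

>>> move_arm:
  rows: "-0.46 0 0.05 0 0 1; -0.46 0.04 0.05 0 0 1; -0.46 0.07 0.05 0 0 1; -0.45 0.1 0.05 0 0 1; -0.44 0.13 0.05 0 0 1; -0.43 0.16 0.05 0 0 1; -0.42 0.19 0.05 0 0 1; -0.41 0.22 0.05 0 0 1; -0.39 0.25 0.05 0 0 1; -0.37 0.27 0.05 0 0 1; -0.35 0.3 0.05 0 0 1; -0.33 0.32 0.05 0 0 1"

```text
clock: 2.55
tcp_pos: [0.3538, 0.1636, 0.2556]
tool_rot: [[0.359, 0.933, -0.0], [0.933, -0.359, 0.0], [-0.0, -0.0, -1.0]]
contact_force: [0.1, 0.3, 0.0]
opening: 0.998
```

Run:
```python
from plan import *
st();plan([.461,-.03,.20],22.6,12)
```

```text
t 2.55 tcp [0.3538 0.1636 0.2556] yaw 68.95 tilt [-1.e-04 -3.e-04 -1.e+00] F [0.11 0.33 0.01] M [-0.024  0.01  -0.051] op 85.27
-0.3 0.35 0.12 0 0 0.97; -0.27 0.37 0.12 0 0 0.97; -0.25 0.39 0.11 0 0 0.96; -0.22 0.41 0.12 0 0 0.97; -0.19 0.42 0.11 0 0 0.96; -0.16 0.43 0.12 0 0 0.97; -0.13 0.44 0.11 0 0 0.96; -0.1 0.45 0.12 0 0 0.97; -0.07 0.46 0.11 0 0 0.96; -0.04 0.46 0.12 0 0 0.97; -0.01 0.46 0.11 0 0 0.96; 0.01 0.46 0.12 0 0 0.97

max 0.97 end [ 0.4609 -0.0301  0.2   ]
```

>>> move_arm:
  rows: "-0.3 0.35 0.12 0 0 0.97; -0.27 0.37 0.12 0 0 0.97; -0.25 0.39 0.11 0 0 0.96; -0.22 0.41 0.12 0 0 0.97; -0.19 0.42 0.11 0 0 0.96; -0.16 0.43 0.12 0 0 0.97; -0.13 0.44 0.11 0 0 0.96; -0.1 0.45 0.12 0 0 0.97; -0.07 0.46 0.11 0 0 0.96; -0.04 0.46 0.12 0 0 0.97; -0.01 0.46 0.11 0 0 0.96; 0.01 0.46 0.12 0 0 0.97"

```text
clock: 3.75
tcp_pos: [0.4616, -0.0297, 0.1999]
tool_rot: [[0.923, 0.384, -0.0], [0.384, -0.923, 0.0], [-0.0, -0.0, -1.0]]
contact_force: [0.2, -1.0, 0.4]
opening: 1.001
```

Run:
```python
from plan import *
st(); c=snap('wrist','w1'); st()
```

```text
t 3.75 tcp [ 0.4616 -0.0297  0.1999] yaw 22.59 tilt [-2.e-04 -3.e-04 -1.e+00] F [ 0.24 -1.04  0.38] M [-0.013  0.035 -0.014] op 85.46
t 3.8 tcp [ 0.4623 -0.0317  0.1995] yaw 22.37 tilt [-5.0e-04  1.2e-03 -1.0e+00] F [-0.98 -2.3   0.34] M [-0.061 -0.001  0.011] op 84.88
```

View pics/w1.png

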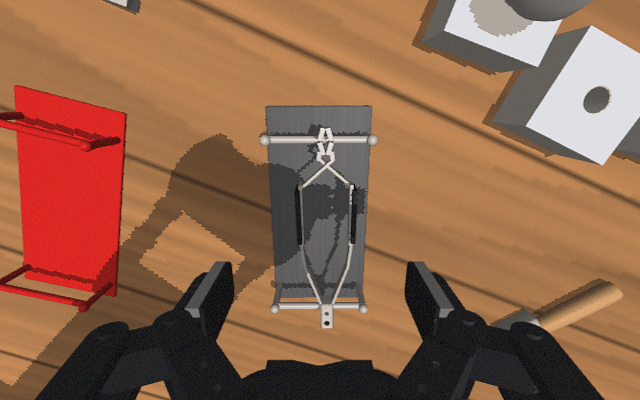

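Run:
```python
from plan import *
c=load('w1'); i=c['frame'][115:335,250:390,::-1]; cv2.imwrite('pics/w1c.png',cv2.resize(i,None,fx=2.7,fy=2.7,interpolation=cv2.INTER_CUBIC))
g=c['frame'].max(2)
m=(g<32).astype(np.uint8); m[:180]=0;m[250:]=0;m[:,:290]=0;m[:,362:]=0
n,l,s,ce=cv2.connectedComponentsWithStats(m)
P=[]
for k in range(1,n):
    if s[k,4]>40: print(s[k],ce[k])
for u,v,z,nm in [(265,140.5,.042,'jA'),(372.5,140,.042,'jB'),(275.5,309,.042,'tA'),(363,309,.042,'tB'),(327,323,.054,'tailhole'),(325.5,157,.054,'cross')]:
    X=onz(c,u,v,z); d=Rd(22.6).T@(X-[.461,-.03,0]); print(nm,X.round(4),(d*1000).round(1))
```

```text
[295 185   7  60 181] [297.98342541 215.37016575]
[351 198   6  40 110] [353.04545455 219.60909091]
jA [0.4964 0.0284 0.042 ] [ 55.2 -40.3 -42. ]
jB [ 0.5276 -0.0455  0.042 ] [ 55.5  39.9 -42. ]
tA [ 0.3573 -0.0303  0.042 ] [-95.8 -39.5 -42. ]
tB [ 0.3879 -0.1036  0.042 ] [-95.8  39.9 -42. ]
tailhole [ 0.3703 -0.0753  0.054 ] [-101.1    7.   -54. ]
cross [ 0.5043 -0.017   0.054 ] [ 44.9   4.7 -54. ]
```

View pics/w1c.png

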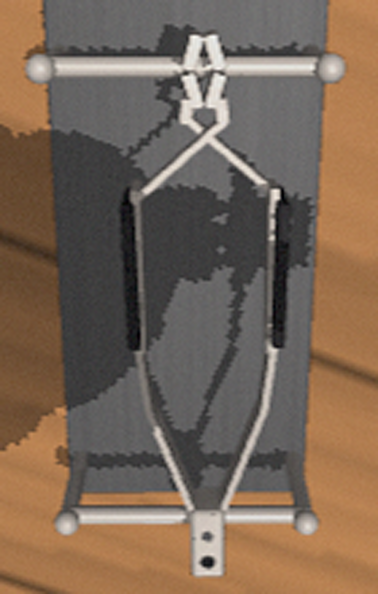

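Run:
```python
from plan import *
c=load('w1')
f=lambda X,Y:(250+(X+.5)/2.7-.5,115+(Y+.5)/2.7-.5)
for nm,u,v,z in [('padL front',120,190,.057),('padL back',127,350,.057),('padR front',290,192,.057),('padR back',286,348,.057),('cross',210,130,.054),('tail end',207,576,.054),('tip',206,36,.054)]:
    X=onz(c,*f(u,v),z); d=Rd(22.6).T@(X-[.461,-.03,0]); print(nm,X.round(4),(d*1000).round(1))
```

```text
padL front [ 0.4769 -0.0036  0.057 ] [ 24.8 -18.2 -57. ]
padL back [ 0.4328 -0.0228  0.057 ] [-23.2 -17.5 -57. ]
padR front [ 0.4941 -0.0464  0.057 ] [ 24.3  27.9 -57. ]
padR back [ 0.4511 -0.0651  0.057 ] [-22.6  28.6 -57. ]
cross [ 0.5009 -0.02    0.054 ] [ 40.7   6.1 -54. ]
tail end [ 0.3651 -0.0769  0.054 ] [-106.5    6.4  -54. ]
tip [ 0.5231 -0.0094  0.054 ] [ 65.3   4.9 -54. ]
```

Run:
```python
from plan import *
st();plan([.4633,-.035,.098],22.9,6)
```

```text
t 3.8 tcp [ 0.4623 -0.0317  0.1995] yaw 22.37 tilt [-5.0e-04  1.2e-03 -1.0e+00] F [-0.98 -2.3   0.34] M [-0.061 -0.001  0.011] op 84.88
0 0.01 0.42 0 0 -0.02; 0 0.01 0.42 0 0 -0.02; 0 0.02 0.42 0 0 -0.02; 0 0.01 0.43 0.01 0 -0.02; 0 0.02 0.42 0 0 -0.03; -0.01 0.01 0.43 0.01 0.01 -0.02

max 0.43 end [ 0.4632 -0.0349  0.0979]
```

>>> move_arm:
  rows: "0.01 0.13 0.2 0 0 -0.08; 0 0 0.45 0 0 0; 0 0 0.45 0 0 0; 0 0 0.45 0 0 0; 0 0 0.45 0 0 0; 0 0 0.3 0 0 0; 0 0 0.2 0 0 0; 0 0 0 0 0 0; 0 0 0 0 0 0"

```text
clock: 4.7
tcp_pos: [0.4641, -0.0337, 0.1007]
tool_rot: [[0.92, 0.392, 0.001], [0.392, -0.92, -0.0], [0.001, 0.0, -1.0]]
contact_force: [1.3, -1.0, 1.5]
opening: 0.998
```

Run:
```python
from plan import *
st(); c=snap('wrist','w2'); st(); snap('side','s2')
```

```text
t 4.7 tcp [ 0.4641 -0.0337  0.1007] yaw 23.1 tilt [ 5.e-04  4.e-04 -1.e+00] F [ 1.35 -0.97  1.48] M [-0.022  0.     0.005] op 85.21
t 4.75 tcp [ 0.4643 -0.0339  0.101 ] yaw 23.09 tilt [ 1.e-03  9.e-04 -1.e+00] F [-0.18 -0.54 -0.06] M [0.064 0.008 0.052] op 84.6
```

View pics/w2.png

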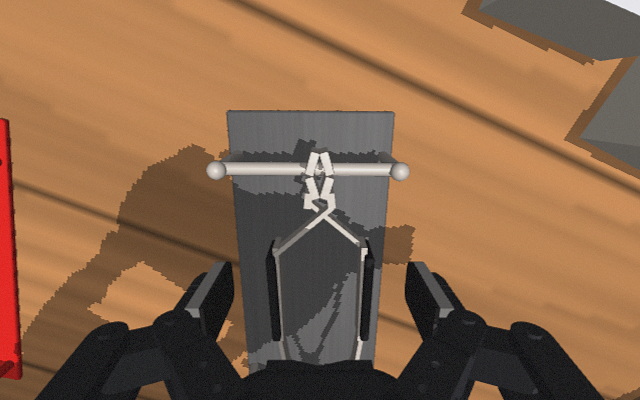

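Tongs are centred between the fingers (pads at columns 267 and 373, fingers at 232 and 405). Closing to grip the pads.

>>> move_arm:
  rows: "0 0 0.04 0 0 0; 0 0 0.03 0 0 0; 0 0 0 0 0 0; 0 0 0 0 0 0; 0 0 0 0 0 0; 0 0 0 0 0 0; 0 0 0 0 0 0; 0 0 0 0 0 0"
  fingers: 43
  squeeze: 60

```text
clock: 5.6
tcp_pos: [0.464, -0.0339, 0.0978]
tool_rot: [[0.92, 0.392, 0.001], [0.392, -0.92, -0.0], [0.0, 0.0, -1.0]]
contact_force: [-0.4, 0.3, 5.5]
opening: 0.51
```

Run:
```python
from plan import *
st(); c=snap('wrist','w3'); snap('side','s3');st()
```

```text
t 5.6 tcp [ 0.464  -0.0339  0.0978] yaw 23.08 tilt [ 4.e-04  5.e-04 -1.e+00] F [-0.4   0.34  5.48] M [-0.034  0.171 -0.003] op 43.56
t 5.7 tcp [ 0.4641 -0.0339  0.0978] yaw 23.08 tilt [ 5.e-04  5.e-04 -1.e+00] F [ 0.29 -0.38  5.13] M [-0.061  0.094 -0.001] op 43.15
```

View pics/w3.png

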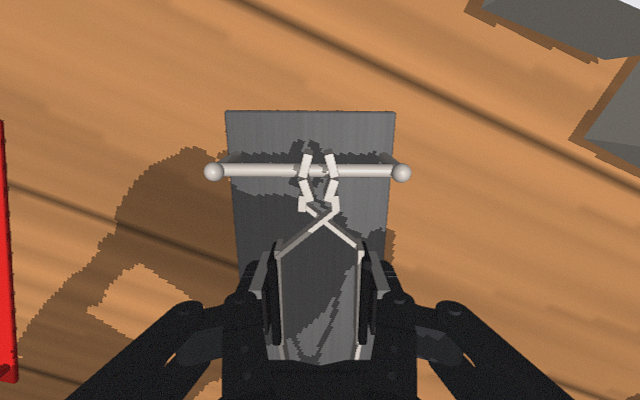

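View pics/s3.png

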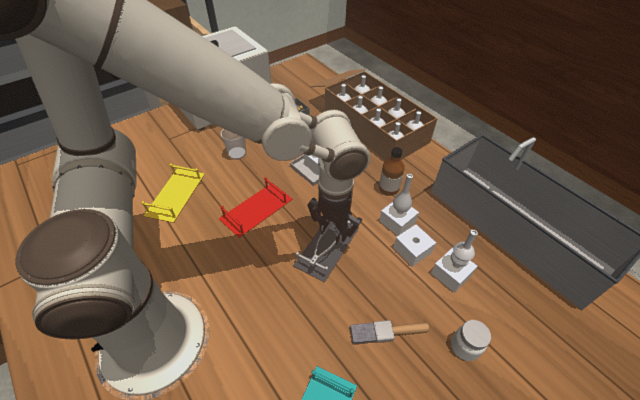

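>>> move_arm:
  rows: "0 0 -0.2 0 0 0; 0 0 -0.4 0 0 0; 0 0 -0.5 0 0 0; 0 0 -0.5 0 0 0; 0 0 -0.5 0 0 0; 0 0 -0.4 0 0 0; 0 0 -0.26 0 0 0; 0 0 0 0 0 0; 0 0 0 0 0 0"

```text
clock: 6.6
tcp_pos: [0.4634, -0.0336, 0.2073]
tool_rot: [[0.92, 0.392, -0.001], [0.392, -0.92, 0.0], [-0.001, -0.001, -1.0]]
contact_force: [0.1, 1.2, -1.0]
opening: 0.508
```

Run:
```python
from plan import *
st(); c=snap('wrist','w4'); snap('side','s4');st()
```

```text
t 6.6 tcp [ 0.4634 -0.0336  0.2073] yaw 23.07 tilt [-7.e-04 -7.e-04 -1.e+00] F [ 0.06  1.24 -1.  ] M [ 0.007 -0.025 -0.002] op 43.37
t 6.7 tcp [ 0.4631 -0.0335  0.2067] yaw 23.08 tilt [-0.0017 -0.0015 -1.    ] F [ 0.24 -0.56 -0.85] M [ 0.011 -0.014 -0.063] op 43.24
```

View pics/w4.png

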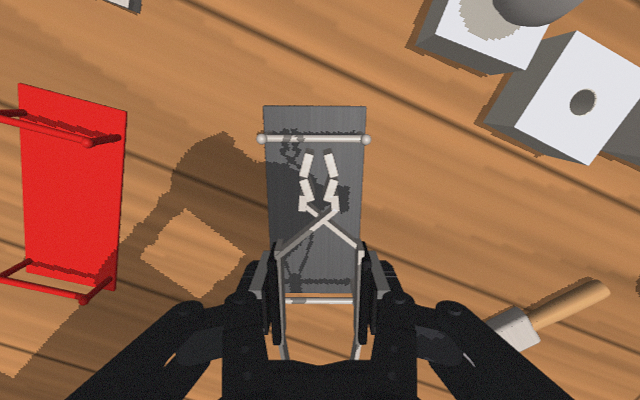

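View pics/s4.png

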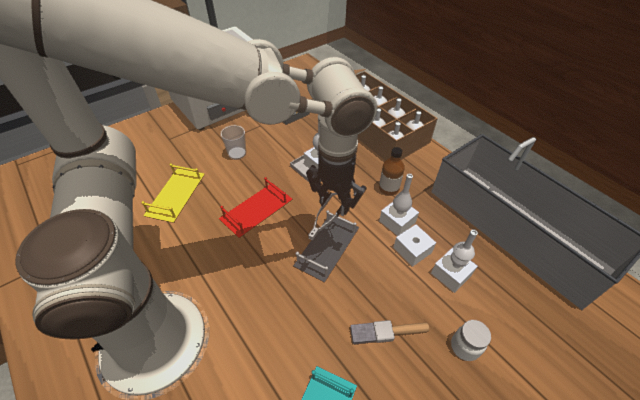

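>>> move_arm:
  rows: "0.16 -0.2 -0.01 0 0 0; 0.34 -0.44 -0.01 0 0 0; 0.34 -0.44 -0.01 0 0 0; 0.34 -0.44 -0.01 0 0 0; 0.34 -0.44 -0.01 0 0 0; 0.34 -0.44 0 0 0 0; 0.34 -0.44 0 0 0 0; 0.34 -0.44 0 0 0 0; 0.34 -0.44 0 0 0 0; 0.34 -0.44 0 0 0 0; 0.06 -0.1 0 0 0 0; 0 0 0 0 0 0"
  fingers: 30
  squeeze: 60

```text
clock: 7.9
tcp_pos: [0.5173, 0.1753, 0.2093]
tool_rot: [[0.919, 0.394, -0.001], [0.394, -0.919, -0.0], [-0.001, -0.0, -1.0]]
contact_force: [-0.7, -0.6, -0.5]
opening: 0.361
```

Run:
```python
from plan import *
st(); c=snap('wrist','w5'); snap('side','s5');st()
```

```text
t 7.9 tcp [0.5173 0.1753 0.2093] yaw 23.17 tilt [-1.2e-03 -2.0e-04 -1.0e+00] F [-0.65 -0.61 -0.51] M [-0.043 -0.028  0.006] op 30.8
t 8.0 tcp [0.5173 0.1741 0.2095] yaw 23.07 tilt [-0.0011  0.     -1.    ] F [ 0.2  -0.74 -0.31] M [-0.011 -0.015 -0.004] op 30.25
```

View pics/w5.png

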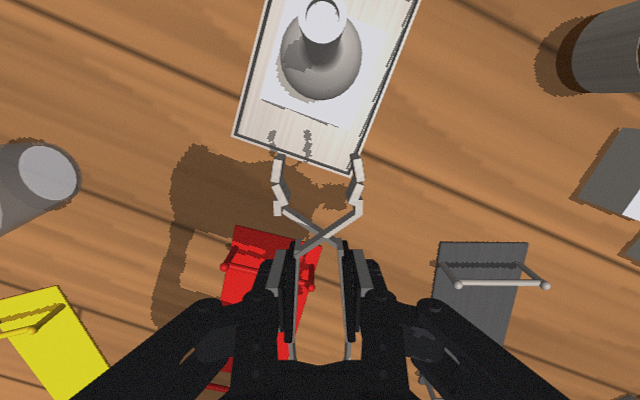

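View pics/s5.png

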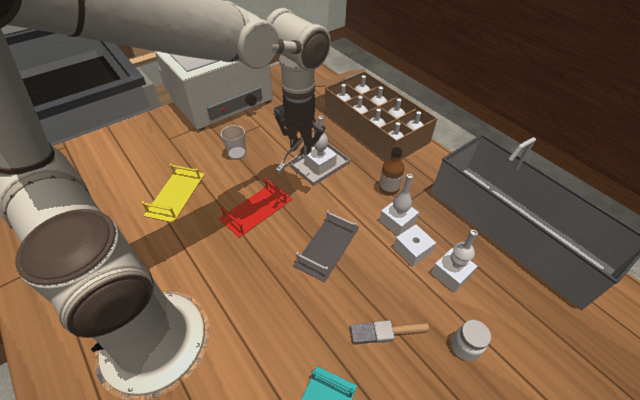

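Run:
```python
from plan import *
c=load('w5'); i=c['frame'][:220,230:410,::-1]; cv2.imwrite('pics/w5c.png',cv2.resize(i,None,fx=2.7,fy=2.7,interpolation=cv2.INTER_CUBIC))
s=arm.sense(); T=s['tool_rot'];p=s['tcp_pos']
def tf(u,v,z): X=onz(c,u,v,z); return X.round(4),(T.T@(X-p)*1000).round(1)
print(tf(323,16,.180))
for q in [(278,156),(355,156),(282,178),(357,180),(276,208),(361,208),(324,237)]: print(q,tf(*q,p[2]-.0438))
```

```text
(array([0.6155, 0.216 , 0.18  ]), array([106.7,  -0. ,  29.3]))
(278, 156) (array([0.5692, 0.2144, 0.1657]), array([ 63.6, -16.7,  43.7]))
(355, 156) (array([0.5807, 0.1875, 0.1657]), array([63.6, 12.6, 43.7]))
(282, 178) (array([0.5618, 0.2099, 0.1657]), array([ 55. , -15.5,  43.7]))
(357, 180) (array([0.5726, 0.1828, 0.1657]), array([54.3, 13.7, 43.7]))
(276, 208) (array([0.5493, 0.2077, 0.1657]), array([ 42.6, -18.4,  43.8]))
(361, 208) (array([0.5627, 0.1763, 0.1657]), array([42.7, 15.8, 43.8]))
(324, 237) (array([0.5451, 0.1848, 0.1657]), array([29.8,  1. , 43.8]))
```

View pics/w5c.png

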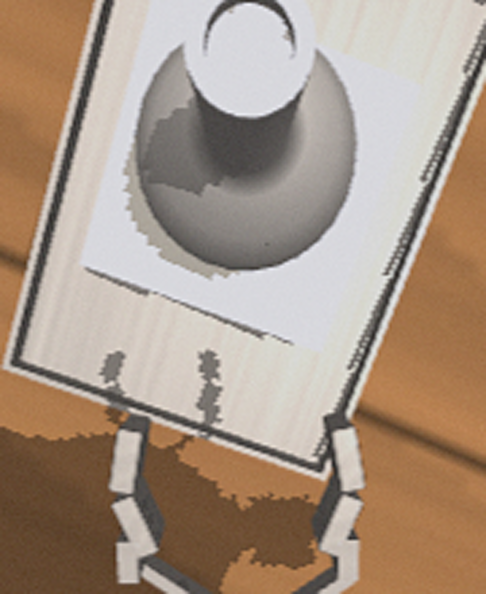

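>>> move_arm:
  rows: "0.1 0.04 0 0 0 0; 0.2 0 0 0 0 0; 0.2 0 0 0 0 0; 0.2 0 0 0 0 0; 0.2 0 0 0 0 0; 0.2 0 0 0 0 0; 0.12 0 0 0 0 0; 0.05 0 0 0 0 0; 0 0 0 0 0 0; 0 0 0 0 0 0"

```text
clock: 9.0
tcp_pos: [0.5648, 0.1929, 0.2098]
tool_rot: [[0.92, 0.392, -0.0], [0.392, -0.92, -0.0], [-0.0, -0.0, -1.0]]
contact_force: [0.0, -0.8, -1.2]
opening: 0.358
```

Run:
```python
from plan import *
st(); c=snap('wrist','w6'); snap('side','s6'); snap('scene','sc6');st()
i=c['frame'][100:250,240:400,::-1]; cv2.imwrite('pics/w6c.png',cv2.resize(i,None,fx=4,fy=4,interpolation=cv2.INTER_CUBIC))
i=cv2.imread('pics/s6.png')[100:200,270:370]; j=cv2.imread('pics/sc6.png')[250:350,240:340]
cv2.imwrite('pics/m6.png',cv2.resize(cv2.hconcat([i,j]),None,fx=4,fy=4,interpolation=cv2.INTER_CUBIC))
```

```text
t 9.0 tcp [0.5648 0.1929 0.2098] yaw 23.08 tilt [-4.e-04 -0.e+00 -1.e+00] F [ 0.01 -0.78 -1.23] M [-0.012  0.009  0.033] op 30.58
t 9.15 tcp [0.5648 0.1928 0.2099] yaw 23.08 tilt [-2.e-04  0.e+00 -1.e+00] F [-0.04 -0.89 -0.19] M [ 0.045 -0.041  0.015] op 30.34
```

View pics/w6c.png

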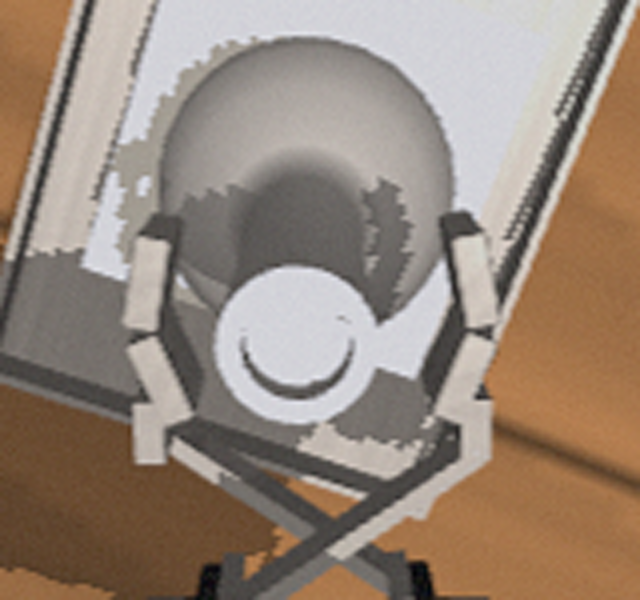

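View pics/m6.png

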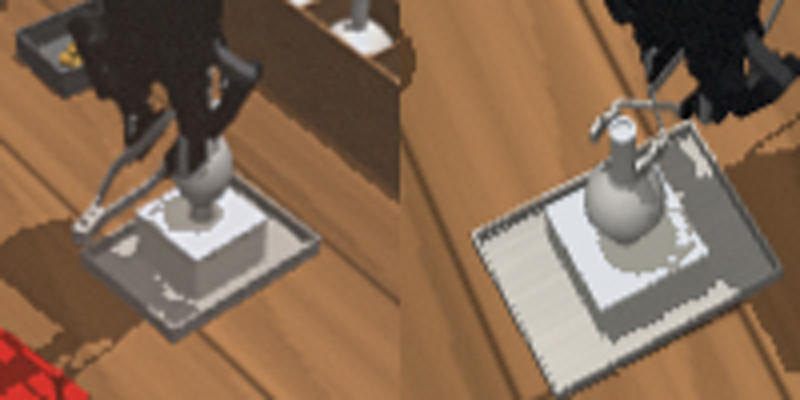

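Run:
```python
from plan import *
c=load('w6'); s=arm.sense(); T=s['tool_rot'];p=s['tcp_pos']
def tf(u,v,z): X=onz(c,240+u/4,100+v/4,z); return X.round(4),(T.T@(X-p)*1000).round(1)
print('stem',tf(297,344,.180))
z=p[2]-.0438
for n,q in dict(Lv=(128,333),Rv=(495,331),Lt=(150,235),Rt=(465,235),Lr=(135,403),Rr=(490,402)).items(): print(n,tf(*q,z))
```

```text
stem (array([0.6151, 0.216 , 0.18  ]), array([55.3, -1.6, 29.9]))
Lv (array([0.6059, 0.2303, 0.1661]), array([ 52.5, -18.4,  43.8]))
Rv (array([0.6202, 0.1973, 0.1661]), array([52.7, 17.6, 43.8]))
Lt (array([0.6158, 0.2317, 0.1661]), array([ 62.2, -15.8,  43.8]))
Rt (array([0.6276, 0.2041, 0.1661]), array([62.2, 14.2, 43.8]))
Lr (array([0.5994, 0.2272, 0.1661]), array([ 45.3, -18. ,  43.8]))
Rr (array([0.6134, 0.1946, 0.1661]), array([45.4, 17.4, 43.8]))
```

>>> move_arm:
  rows: "0.05 -0.03 0 0 0 0; 0 0 0 0 0 0; 0 0 0 0 0 0; 0 0 0 0 0 0"

```text
clock: 9.55
tcp_pos: [0.5664, 0.1948, 0.2099]
tool_rot: [[0.92, 0.392, -0.0], [0.392, -0.92, -0.0], [-0.0, -0.0, -1.0]]
contact_force: [0.0, 0.7, -0.3]
opening: 0.353
```

Run:
```python
from plan import *
st(); c=snap('wrist','w7'); st()
i=c['frame'][100:250,240:400,::-1]; cv2.imwrite('pics/w7c.png',cv2.resize(i,None,fx=4,fy=4,interpolation=cv2.INTER_CUBIC))
```

```text
t 9.55 tcp [0.5664 0.1948 0.2099] yaw 23.08 tilt [-1.e-04 -0.e+00 -1.e+00] F [ 0.02  0.75 -0.32] M [ 0.021 -0.056 -0.001] op 30.13
t 9.6 tcp [0.5664 0.1948 0.2099] yaw 23.07 tilt [-0.  0. -1.] F [-0.07  0.27 -0.13] M [ 0.04  -0.038  0.065] op 30.56
```

View pics/w7c.png

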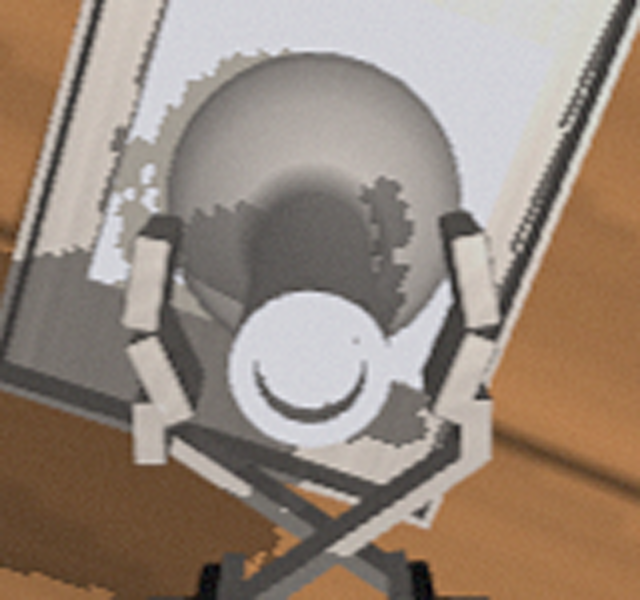

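>>> move_arm:
  rows: "0 0 0 0 0 0; 0 0 0 0 0 0; 0 0 0 0 0 0"
  fingers: 38

```text
clock: 9.9
tcp_pos: [0.5664, 0.1948, 0.2099]
tool_rot: [[0.92, 0.392, 0.0], [0.392, -0.92, -0.0], [0.0, 0.0, -1.0]]
contact_force: [0.1, 0.6, -0.7]
opening: 0.447
```

>>> move_arm:
  rows: "0 0 0 0 0 0; 0 0 0 0 0 0; 0 0 0 0 0 0"
  fingers: 41

```text
clock: 10.2
tcp_pos: [0.5664, 0.1948, 0.2098]
tool_rot: [[0.92, 0.392, -0.0], [0.392, -0.92, -0.0], [-0.0, -0.0, -1.0]]
contact_force: [0.3, 0.1, -1.9]
opening: 0.48
```

>>> move_arm:
  rows: "0 0 0 0 0 0; 0 0 0 0 0 0; 0 0 0 0 0 0; 0 0 0 0 0 0"
  fingers: 43.2

```text
clock: 10.6
tcp_pos: [0.5664, 0.1948, 0.2099]
tool_rot: [[0.92, 0.392, -0.0], [0.392, -0.92, -0.0], [-0.0, 0.0, -1.0]]
contact_force: [0.1, 0.5, -1.1]
opening: 0.507
```

Run:
```python
from plan import *
st(); c=snap('wrist','w8'); st()
i=c['frame'][100:250,240:400,::-1]; cv2.imwrite('pics/w8c.png',cv2.resize(i,None,fx=4,fy=4,interpolation=cv2.INTER_CUBIC))
```

```text
t 10.6 tcp [0.5664 0.1948 0.2099] yaw 23.08 tilt [-0.  0. -1.] F [ 0.11  0.48 -1.09] M [ 0.011  0.043 -0.003] op 43.32
t 10.65 tcp [0.5664 0.1948 0.2099] yaw 23.08 tilt [-0.e+00  1.e-04 -1.e+00] F [-0.43 -0.24 -1.15] M [ 0.023 -0.013  0.022] op 42.83
```

View pics/w8c.png

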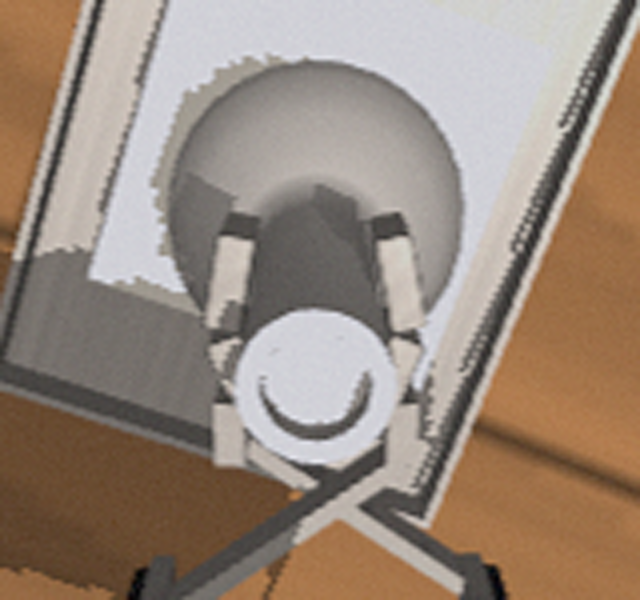

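Run:
```python
from plan import *
s=arm.sense(); T=s['tool_rot'];p=s['tcp_pos']
for f,q in (('w6',(297,344)),('w7',(309,369)),('w8',(317,386))):
    c=load(f); X=onz(c,240+q[0]/4,100+q[1]/4,.18); print(f,X.round(4),(T.T@(X-p)*1000).round(1))
```

```text
w6 [0.6151 0.216  0.18  ] [53.1 -0.4 29.9]
w7 [0.6149 0.216  0.18  ] [53.  -0.5 29.9]
w8 [0.6138 0.2148 0.18  ] [51.4  0.2 29.9]
```

>>> move_arm:
  rows: "0.02 -0.01 0 0 0 0; 0.02 0 0 0 0 0; 0 0 0 0 0 0; 0 0 0 0 0 0; 0 0 -0.05 0 0 0; 0 0 -0.1 0 0 0; 0 0 -0.15 0 0 0; 0 0 -0.15 0 0 0; 0 0 0 0 0 0; 0 0 0 0 0 0"

```text
clock: 11.65
tcp_pos: [0.5679, 0.1958, 0.2283]
tool_rot: [[0.92, 0.392, 0.001], [0.392, -0.92, 0.0], [0.001, 0.0, -1.0]]
contact_force: [0.3, -0.3, -1.0]
opening: 0.503
```

Run:
```python
from plan import *
st(); c=snap('wrist','w9'); snap('side','s9'); snap('scene','sc9');st()
i=c['frame'][100:250,240:400,::-1]; cv2.imwrite('pics/w9c.png',cv2.resize(i,None,fx=4,fy=4,interpolation=cv2.INTER_CUBIC))
i=cv2.imread('pics/s9.png')[90:190,270:370]; j=cv2.imread('pics/sc9.png')[250:350,240:340]
cv2.imwrite('pics/m9.png',cv2.resize(cv2.hconcat([i,j]),None,fx=4,fy=4,interpolation=cv2.INTER_CUBIC))
s=arm.sense(); T=s['tool_rot'];p=s['tcp_pos']
```

```text
t 11.65 tcp [0.5679 0.1958 0.2283] yaw 23.08 tilt [ 7.e-04  2.e-04 -1.e+00] F [ 0.25 -0.27 -1.03] M [ 0.005 -0.012 -0.007] op 42.98
t 11.8 tcp [0.5675 0.1957 0.2276] yaw 23.07 tilt [-6.e-04 -2.e-04 -1.e+00] F [ 0.18  0.94 -0.34] M [ 0.006  0.002 -0.02 ] op 43.21
```

View pics/w9c.png

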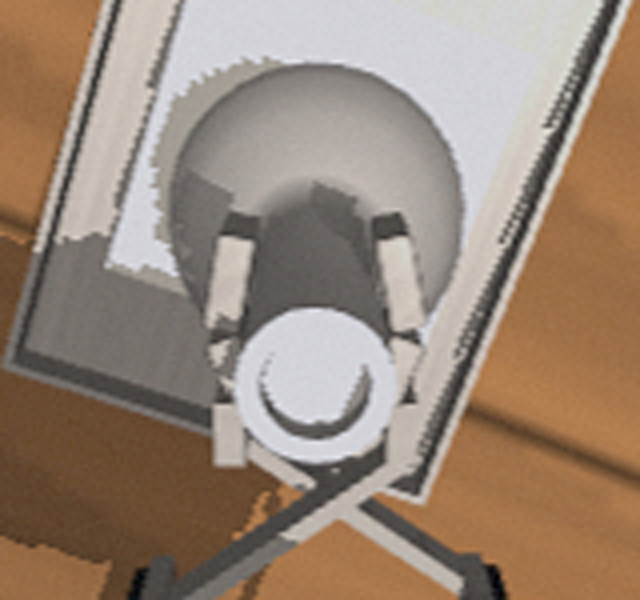

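View pics/m9.png

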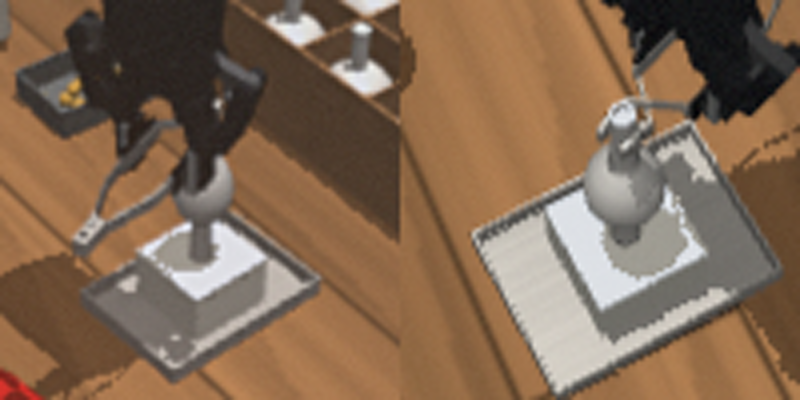

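>>> move_arm:
  rows: "0 0 -0.08 0 0 0; 0 0 -0.15 0 0 0; 0 0 -0.2 0 0 0; 0 0 -0.2 0 0 0; 0 0 -0.2 0 0 0; 0 0 -0.15 0 0 0; 0 0 -0.08 0 0 0; 0 0 0 0 0 0"

```text
clock: 12.6
tcp_pos: [0.568, 0.1958, 0.271]
tool_rot: [[0.92, 0.392, 0.001], [0.392, -0.92, 0.0], [0.001, 0.0, -1.0]]
contact_force: [0.1, -0.3, -0.9]
opening: 0.508
```

Run:
```python
from plan import *
st()
s=load('scene0');d=load('side0')
print('bottle', tri(s,(219.5,234),d,(397,153)), onz(s,228,268,0))
q=plan([.49,.02,.27],1,12); plan([.52,-.14,.27],-20.5,12,q)
c=snap('wrist','w10')
```

```text
t 12.6 tcp [0.568  0.1958 0.271 ] yaw 23.08 tilt [ 1.1e-03  3.0e-04 -1.0e+00] F [ 0.14 -0.35 -0.89] M [-0.021  0.038 -0.053] op 43.39
bottle (array([0.71647671, 0.01338027, 0.1395872 ]), np.float64(0.002128491322617843)) [0.7193158  0.03025732 0.        ]
-0.29 0.27 0 0 0 0.46; -0.28 0.28 0 0 0 0.46; -0.28 0.29 0 0 0 0.46; -0.27 0.3 0 0 0 0.46; -0.26 0.31 0 0 0 0.46; -0.24 0.32 0 0 0 0.46; -0.23 0.32 0 0 0 0.46; -0.23 0.33 0 0 0 0.46; -0.21 0.34 0.01 0 0 0.46; -0.2 0.35 0 0 -0.01 0.46; -0.19 0.35 0.01 0 0 0.46; -0.19 0.36 0 0 -0.01 0.46

max 0.46 end [0.4898 0.0201 0.2701]
0.06 0.33 0 0 0 0.45; 0.07 0.33 0 0 0 0.45; 0.08 0.33 0 0 0 0.45; 0.09 0.33 0 0 0 0.45; 0.1 0.33 0 0 0 0.45; 0.11 0.32 0 0 0 0.45; 0.12 0.32 0 0 0 0.45; 0.13 0.31 0 0 0 0.44; 0.13 0.31 0 0 0 0.45; 0.15 0.31 0 0 0 0.44; 0.15 0.3 0 0 0 0.45; 0.17 0.3 0 0 0 0.44

max 0.45 end [ 0.5201 -0.1401  0.2701]
```

View pics/w10.png

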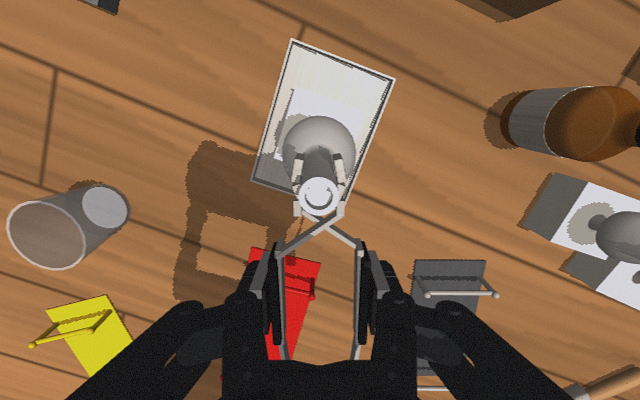

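>>> move_arm:
  rows: "-0.15 0.14 0 0 0 0.25; -0.28 0.28 0 0 0 0.46; -0.28 0.29 0 0 0 0.46; -0.27 0.3 0 0 0 0.46; -0.26 0.31 0 0 0 0.46; -0.24 0.32 0 0 0 0.46; -0.23 0.32 0 0 0 0.46; -0.23 0.33 0 0 0 0.46; -0.21 0.34 0 0 0 0.46; -0.2 0.35 0 0 0 0.46; -0.19 0.35 0 0 0 0.46; -0.15 0.36 0 0 0 0.46"

```text
clock: 13.85
tcp_pos: [0.496, 0.025, 0.2703]
tool_rot: [[1.0, 0.029, 0.0], [0.029, -1.0, -0.0], [0.0, 0.0, -1.0]]
contact_force: [-0.1, 0.9, -1.4]
opening: 0.502
```

Run:
```python
from plan import *
st()
plan([.52,-.14,.27],-20.5,12)
```

```text
t 13.85 tcp [0.496  0.025  0.2703] yaw 1.68 tilt [ 0.  0. -1.] F [-0.08  0.9  -1.36] M [ 0.013  0.033 -0.03 ] op 42.88
0.04 0.34 0 0 0 0.46; 0.05 0.34 0 0 0 0.46; 0.06 0.34 0 0 0 0.46; 0.07 0.34 0 0 0 0.46; 0.08 0.34 0 0 0 0.46; 0.1 0.34 0 0 0 0.46; 0.11 0.33 0 0 0 0.46; 0.12 0.33 0 0 0 0.47; 0.13 0.32 0 0 0 0.46; 0.13 0.32 0 0 0 0.47; 0.15 0.32 0 0 0 0.46; 0.15 0.31 0.01 0 0 0.47

max 0.47 end [ 0.5198 -0.1401  0.2699]
```

>>> move_arm:
  rows: "0.04 0.36 0 0 0 0.48; 0.05 0.36 0 0 0 0.48; 0.06 0.36 0 0 0 0.48; 0.07 0.36 0 0 0 0.48; 0.08 0.36 0 0 0 0.48; 0.1 0.36 0 0 0 0.48; 0.12 0.36 0 0 0 0.48; 0.13 0.35 0 0 0 0.48; 0.14 0.34 0 0 0 0.48; 0.14 0.34 0 0 0 0.48; 0.15 0.34 0 0 0 0.47; 0.08 0.14 0 0 0 0.25"

```text
clock: 15.05
tcp_pos: [0.5197, -0.1428, 0.2703]
tool_rot: [[0.937, -0.349, 0.0], [-0.349, -0.937, -0.0], [0.0, 0.0, -1.0]]
contact_force: [0.3, -0.3, -1.2]
opening: 0.509
```

Run:
```python
from plan import *
st(); c=snap('wrist','w11'); snap('side','s11');snap('scene','sc11');st()
plan([.565,-.1595,.27],-20.5,6)
```

```text
t 15.05 tcp [ 0.5197 -0.1428  0.2703] yaw -20.42 tilt [ 1.e-04  3.e-04 -1.e+00] F [ 0.26 -0.26 -1.15] M [ 0.033 -0.024 -0.002] op 43.44
t 15.2 tcp [ 0.5196 -0.1413  0.2702] yaw -20.28 tilt [-3.e-04 -4.e-04 -1.e+00] F [ 0.32  0.27 -0.23] M [ 0.002 -0.03  -0.049] op 42.91
0.2 0.01 0 0 0 0.01; 0.2 0 0 0 0 0.01; 0.21 0.01 0 0 0 0.01; 0.2 0 0 0 0 0.01; 0.21 0.01 0 0 0 0.01; 0.2 0 0.01 -0.01 0 0.01

max 0.21 end [ 0.5649 -0.1594  0.2698]
```

View pics/w11.png

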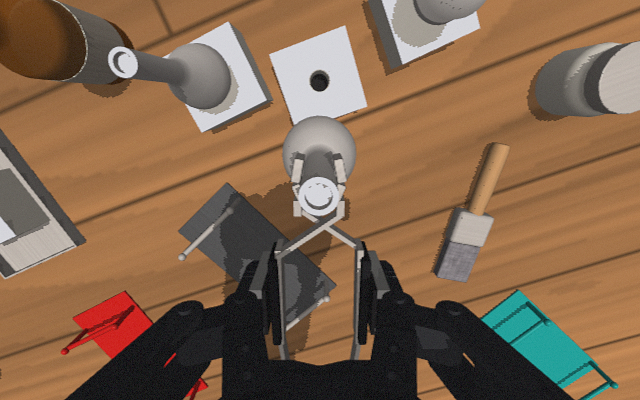

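View pics/s11.png

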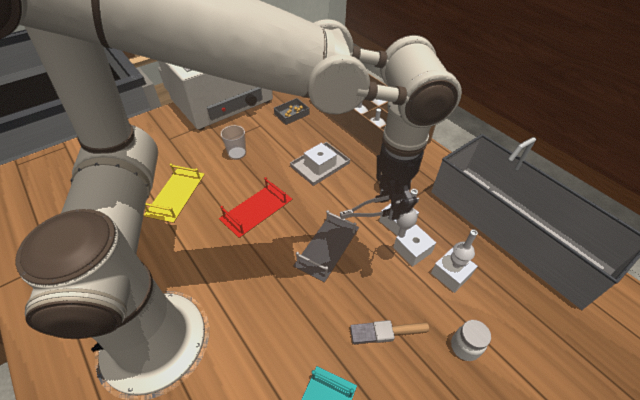

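View pics/sc11.png

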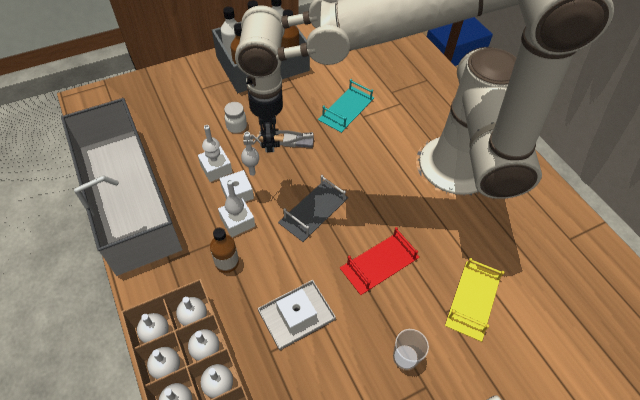

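Run:
```python
from plan import *
c=load('w11'); s=arm.sense(); T=s['tool_rot'];p=s['tcp_pos']
def tf(u,v,z): X=onz(c,u,v,z); return X.round(4),(T.T@(X-p)*1000).round(1)
print('hole',tf(319.5,81,.046))
g=c['frame'];
i=g[60:240,270:370,::-1];cv2.imwrite('pics/w11c.png',cv2.resize(i,None,fx=3.3,fy=3.3,interpolation=cv2.INTER_CUBIC))
print('top',tf(319.5,196,p[2]-.030)); print('bulb',tf(319.5,150,p[2]-.118))
i=cv2.imread('pics/s11.png')[180:270,360:450]; j=cv2.imread('pics/sc11.png')[120:210,210:300]
cv2.imwrite('pics/m11.png',cv2.resize(cv2.hconcat([i,j]),None,fx=4.4,fy=4.4,interpolation=cv2.INTER_CUBIC))
```

```text
hole (array([ 0.6128, -0.1776,  0.046 ]), array([100.1,   1.8, 224.2]))
top (array([ 0.568 , -0.1606,  0.2402]), array([52.1,  1.3, 30. ]))
bulb (array([ 0.57  , -0.1615,  0.1522]), array([ 54.3,   1.5, 118. ]))
```

View pics/w11c.png

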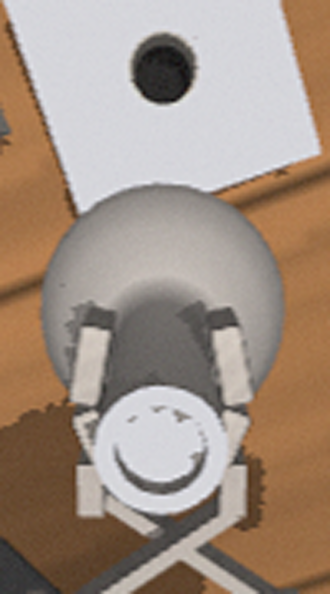

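View pics/m11.png

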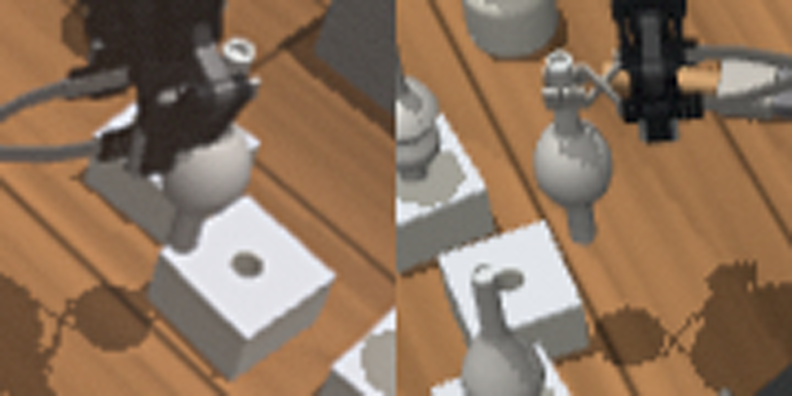

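Run:
```python
from plan import *
c=load('s11'); e=load('sc11'); s=arm.sense(); T=s['tool_rot'];p=s['tcp_pos']
F=lambda u,v:(360+(u+.5)/4.4-.5,180+(v+.5)/4.4-.5)
G=lambda u,v:(210+(u-396+.5)/4.4-.5,120+(v+.5)/4.4-.5)
for n,a,b in (('top',(239,49),(559,58)),('foot',(184,243),(583,238)),('hole',(247,264),(509,278))):
    X,er=tri(c,F(*a),e,G(*b)); print(n,X.round(4),er.round(4),(T.T@(X-p)*1000).round(1))
```

```text
top [ 0.5693 -0.1602  0.2416] 0.0003 [53.2  0.5 28.7]
foot [ 0.5707 -0.1599  0.0834] 0.002 [ 54.4  -0.2 186.9]
hole [ 0.6144 -0.1775  0.046 ] 0.0009 [101.6   1.2 224.2]
```

>>> move_arm:
  rows: "0.1 0.02 0 0 0 0; 0.2 0 0 0 0 0; 0.25 0 0 0 0 0; 0.25 0 0 0 0 0; 0.2 0 0 0 0 0; 0.11 0 0.05 0 0 0; 0.05 0 0.15 0 0 0; 0 0 0.2 0 0 0; 0 0 0.2 0 0 0; 0 0 0.1 0 0 0; 0 0 0 0 0 0; 0 0 0 0 0 0"

```text
clock: 16.4
tcp_pos: [0.5628, -0.1579, 0.2423]
tool_rot: [[0.938, -0.346, -0.0], [-0.346, -0.938, -0.0], [-0.0, 0.0, -1.0]]
contact_force: [0.5, 0.2, -1.3]
opening: 0.509
```

Run:
```python
from plan import *
st(); c=snap('wrist','w12'); snap('side','s12');snap('scene','sc12');st()
i=cv2.imread('pics/s12.png')[190:270,370:450]; j=cv2.imread('pics/sc12.png')[120:210,200:290]
cv2.imwrite('pics/s12c.png',cv2.resize(i,None,fx=7,fy=7,interpolation=cv2.INTER_CUBIC))
cv2.imwrite('pics/sc12c.png',cv2.resize(j,None,fx=6.5,fy=6.5,interpolation=cv2.INTER_CUBIC))
```

```text
t 16.4 tcp [ 0.5628 -0.1579  0.2423] yaw -20.24 tilt [-0.  0. -1.] F [ 0.5   0.16 -1.25] M [ 0.019 -0.07   0.002] op 43.51
t 16.55 tcp [ 0.5631 -0.158   0.2429] yaw -20.24 tilt [ 1.e-03  1.e-04 -1.e+00] F [ 0.09 -0.05 -1.3 ] M [-0.011 -0.014  0.025] op 43.5
```

View pics/s12c.png

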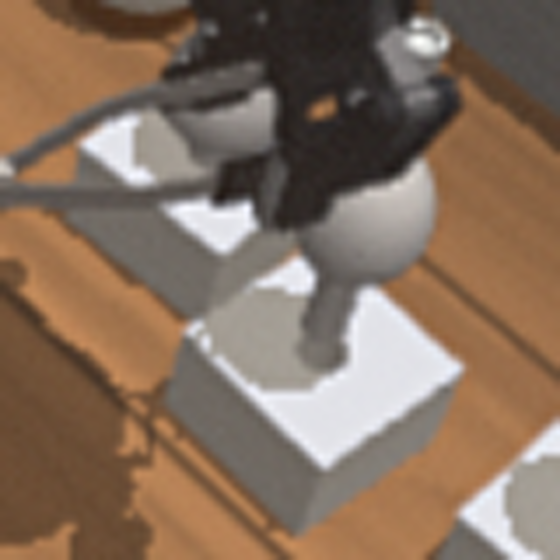

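View pics/sc12c.png

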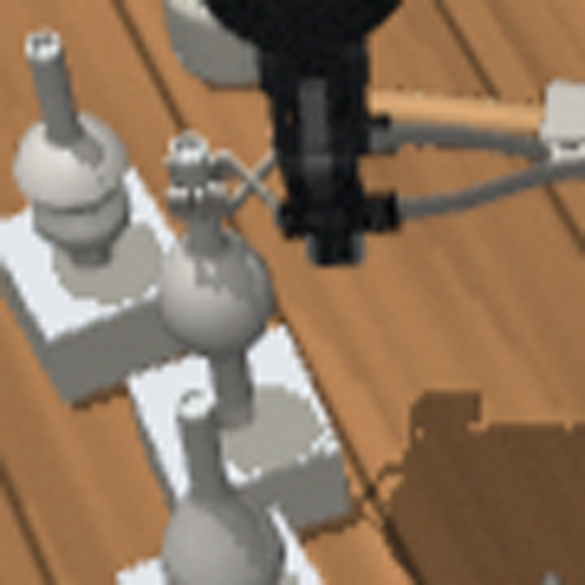

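View pics/w12.png

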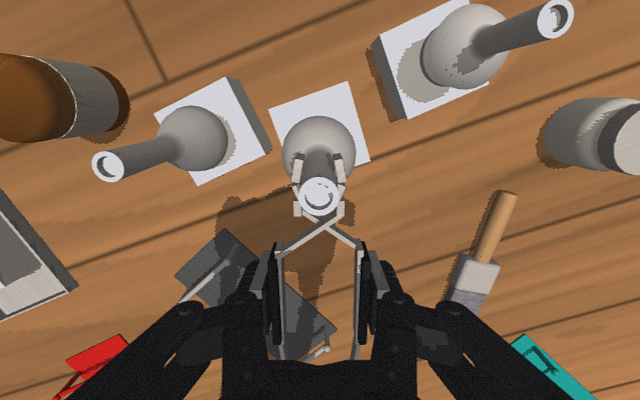

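Run:
```python
from plan import *
H=np.array([.6138,-.1777])
T=Rd(-20.3)
for f,x0,y0,w,k,H in (('s12',370,190,80,7,[.6137,-.1778]),('sc12',200,120,90,6.5,[.6140,-.1775])):
    c=load(f); im=cv2.resize(c['frame'][y0:y0+w,x0:x0+w,::-1],None,fx=k,fy=k,interpolation=cv2.INTER_CUBIC)
    P=lambda X:tuple(np.round(((proj(c,X)-[x0,y0])+.5)*k-.5).astype(int).tolist())
    for z in (.056,.09):
        pts=np.array([P(np.r_[H,0]+T@[.008*np.cos(a),.008*np.sin(a),-z]) for a in np.linspace(0,6.28,40)]); cv2.polylines(im,[pts],True,(0,0,255),1)
        print(f,z,P([*H,z]))
    cv2.imwrite(f'pics/o_{f}.png',im[:600,:])
```

```text
s12 0.056 (329, 335)
s12 0.09 (350, 278)
sc12 0.056 (231, 397)
sc12 0.09 (222, 346)
```

View pics/o_s12.png

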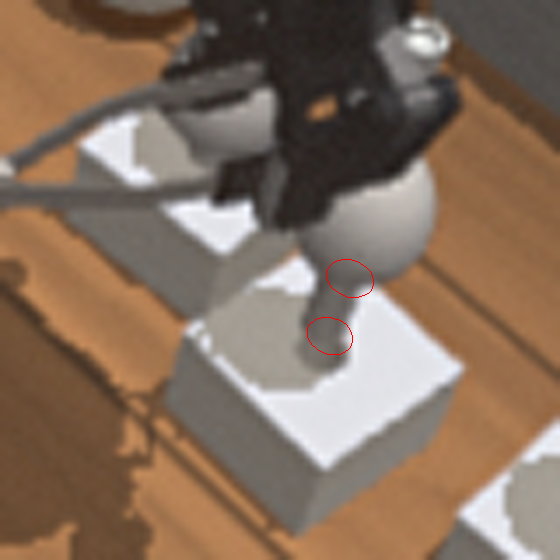

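View pics/o_sc12.png

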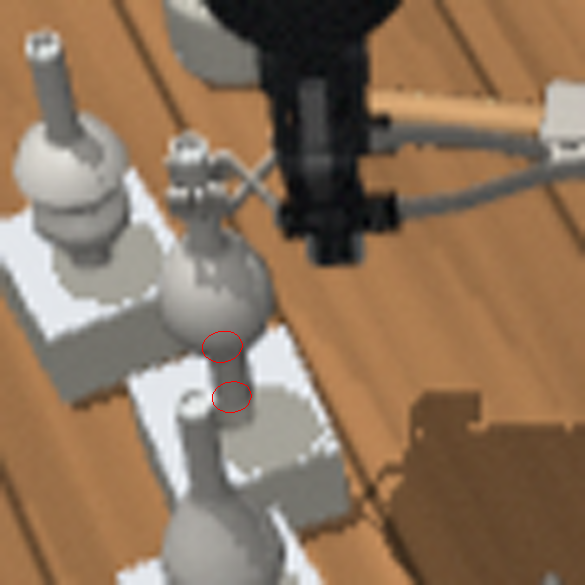

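Run:
```python
from plan import *
for f,rows,x in (('s12',range(228,243),(406,432)),('sc12',range(172,186),(226,246))):
    g=load(f)['frame'].mean(2).astype(int)
    print(f, x)
    for r in rows: print(r,g[r,x[0]:x[1]])
s=load('s12');c=load('sc12')
for z in (.05,.056,.06,.065,.07,.08): print(z,proj(s,[.6137,-.1778,z]).round(1),proj(c,[.6140,-.1775,z]).round(1))
```

```text
s12 (406, 432)
228 [120 120 138 178 218 233 236 230 167  94  86  92  98 102 105 109 111 114
 116 115 111 106 112 120 103  86]
229 [139 164 201 236 233 231 231 236 225 114  83  85  93  94  95  96  98  96
  94  97  99 106 118 125 118 110]
230 [188 229 231 229 228 232 233 237 219  97  82  89  92  91  90 102 120 119
  99 100 110 110 112 116 117 118]
231 [159 160 159 157 175 227 227 225 177  90  88 101 105  94 108 162 209 201
 163 116 107 108 111 110 110 114]
232 [155 152 151 151 154 158 162 153 109  86  96 101 102  99 129 210 237 238
 227 162 114 107 108 110 110 110]
233 [157 156 154 157 154 156 157 142  86  89  96 103  99  98 133 215 232 231
 233 226 164 121 106 109 112 109]
234 [155 157 156 156 156 157 155 123  88  97 101 102 100 110 168 233 231 228
 229 233 229 182 125 104 111 109]
235 [156 156 155 156 157 158 148  96  90  96 103 102 100 133 217 232 229 228
 227 229 233 229 182 124 107 107]
236 [157 155 154 156 156 159 147  95  93 100 105 101 100 148 235 232 228 228
 227 228 228 232 229 182 123 106]
237 [157 158 157 156 157 157 154 116  97 101 106 101 111 170 234 230 227 226
 227 228 
[... 1313 characters left out ...]
171 211 224 109 102 105 100  93  80 159 158 159 159 159
 184 185]
181 [230 209 139 208 215 224 229 134 104 104 102  94  97 157 159 160 159 158
 159 159]
182 [231 198 212 228 228 229 166 114 106 106 103 105 109 152 159 159 158 159
 159 159]
183 [232 182 211 228 212 188 101  98 107 111 114 115 111 143 159 159 161 159
 157 160]
184 [231 135 140 154 139 121  87  95 106 113 118 116 113 152 159 159 160 160
 160 160]
185 [230 164 109 107 106 100  90  84 103 112 117 133 140 159 160 161 159 160
 160 161]
0.05 [416.1 238.9] [235.4 181.9]
0.056 [416.6 237.5] [235.2 180.6]
0.06 [417.  236.5] [235.  179.7]
0.065 [417.4 235.3] [234.8 178.6]
0.07 [417.8 234.2] [234.6 177.4]
0.08 [418.7 231.7] [234.2 175.1]
```

Run:
```python
from plan import *
for f,r,x in (('side0',range(236,246),(408,426)),('scene0',range(178,190),(226,248))):
    g=load(f)['frame'].mean(2).astype(int)
    for k in r: print(f,k,x[0],g[k,x[0]:x[1]])
```

```text
side0 236 408 [220 219 219 221 222 221 215 215 216 220 222 221 220 219 218 220 218 220]
side0 237 408 [218 219 220 221 221 202 162 159 161 185 212 222 221 220 219 219 219 218]
side0 238 408 [220 217 221 221 204 137 107 111 103 116 157 205 222 221 220 218 220 219]
side0 239 408 [217 218 220 214 174 115 109 109 101  96  98 146 219 221 219 220 220 218]
side0 240 408 [219 220 220 214 171 118 112 107 104  96  91 135 216 221 218 217 219 218]
side0 241 408 [220 219 220 222 211 151 110 103 101  92  93 145 216 221 218 219 219 218]
side0 242 408 [218 220 219 219 221 204 152 125 119 117 141 190 221 221 219 218 218 219]
side0 243 408 [219 219 218 220 222 221 218 200 196 197 222 224 222 219 219 220 218 219]
side0 244 408 [220 218 220 218 220 221 222 222 222 222 224 221 219 220 219 220 219 218]
side0 245 408 [219 218 219 219 220 219 220 219 221 219 220 219 218 220 219 219 217 220]
scene0 178 226 [222 221 222 221 222 222 222 221 222 221 221 222 221 222 221 222 222 222
 222 222 223 160]
scene0 179 226 [222 222 221 221 221 221 221 221 221 222 221 222 221 222 222 223 222 221
 222 222 221 211]
scene0 1
[... 351 characters left out ...]
94  91 101 106 110 110 107 198 220 222 222 222
 221 222 223 221]
scene0 184 226 [222 126 130 145 130 113  81  90  98 105 110 111 121 213 221 222 222 222
 222 222 221 221]
scene0 185 226 [222 153 101 100  99  92  84  77  98 105 109 154 196 221 221 223 221 222
 221 221 221 222]
scene0 186 226 [222 164 103 101  98  95  86 129 194 179 202 211 220 221 221 221 221 221
 223 221 222 223]
scene0 187 226 [222 186 105 101 100  95  88 118 216 217 222 222 222 222 222 222 221 222
 222 221 221 222]
scene0 188 226 [222 215 108 102 100  97  90  86 219 221 221 221 222 222 221 221 222 222
 222 222 222 221]
scene0 189 226 [222 222 132 102 102  99  93  79 218 222 221 222 221 222 223 222 222 221
 221 221 222 221]
```

Run:
```python
from plan import *
s=load('s12');c=load('sc12'); st()
H,e=tri(s,(415.55,240.0),c,(235.15,183.4)); print('hole',H,e, onz(s,415.55,240,.046),onz(c,235.15,183.4,.046))
def plane(cam,p,q):
    o,a=ray(cam,*p);_,b=ray(cam,*q); n=np.cross(a,b);n/=np.linalg.norm(n); return n,n@o
n1,d1=plane(s,(417.1,232),(415.6,236)); n2,d2=plane(c,(234.85,176),(235.15,178))
n2b,d2b=plane(c,(234.8,176),(236.0,183))
T=Rd(-20.24)
for nn,dd in((n2,d2),(n2b,d2b)):
  for z in (.046,.056,.07,.08):
    A=np.array([n1[:2],nn[:2]]);b=np.array([d1-n1[2]*z,dd-nn[2]*z]); X=np.linalg.solve(A,b); dl=T.T@np.r_[H[:2]-X,0]*1000
    print(z,X.round(4),'hole-foot tool mm',dl[:2].round(1))
```

```text
t 16.55 tcp [ 0.5631 -0.158   0.2429] yaw -20.24 tilt [ 1.e-03  1.e-04 -1.e+00] F [ 0.09 -0.05 -1.3 ] M [-0.011 -0.014  0.025] op 43.5
hole [ 0.61493793 -0.17733574  0.04366496] 0.0013573419043037055 [ 0.61271476 -0.17784705  0.046     ] [ 0.61580262 -0.17614293  0.046     ]
0.046 [ 0.6143 -0.1734] hole-foot tool mm [2.  3.5]
0.056 [ 0.614  -0.1737] hole-foot tool mm [2.1 3.1]
0.07 [ 0.6136 -0.1741] hole-foot tool mm [2.4 2.6]
0.08 [ 0.6133 -0.1744] hole-foot tool mm [2.6 2.2]
0.046 [ 0.6139 -0.1736] hole-foot tool mm [2.3 3.2]
0.056 [ 0.6138 -0.1738] hole-foot tool mm [2.3 2.9]
0.07 [ 0.6136 -0.1741] hole-foot tool mm [2.4 2.6]
0.08 [ 0.6134 -0.1743] hole-foot tool mm [2.4 2.3]
```

>>> move_arm:
  rows: "0.025 0.025 0.05 0 0 0; 0.02 0.02 0.05 0 0 0; 0 0 0.02 0 0 0; 0 0 0 0 0 0; 0 0 0 0 0 0; 0 0 0 0 0 0"

```text
clock: 17.15
tcp_pos: [0.5639, -0.1602, 0.2376]
tool_rot: [[0.938, -0.346, 0.0], [-0.346, -0.938, -0.0], [0.0, 0.0, -1.0]]
contact_force: [0.1, -0.3, -2.2]
opening: 0.501
```

Run:
```python
from plan import *
st(); snap('side','s13');snap('scene','sc13');snap('wrist','w13');st()
for f,rows,x in (('s13',range(229,246),(406,428)),('sc13',range(172,190),(226,246))):
    g=load(f)['frame'].mean(2).astype(int)
    print(f, x)
    for r in rows: print(r,g[r,x[0]:x[1]])
i=cv2.imread('pics/s13.png')[200:260,385:445]; j=cv2.imread('pics/sc13.png')[150:210,205:265]
cv2.imwrite('pics/m13.png',cv2.resize(cv2.hconcat([i,j]),None,fx=6.5,fy=6.5,interpolation=cv2.INTER_NEAREST))
```

```text
t 17.15 tcp [ 0.5639 -0.1602  0.2376] yaw -20.24 tilt [ 1.e-04  0.e+00 -1.e+00] F [ 0.07 -0.31 -2.17] M [-0.029  0.05   0.02 ] op 42.77
t 17.3 tcp [ 0.5639 -0.1602  0.2376] yaw -20.24 tilt [ 1.e-04 -0.e+00 -1.e+00] F [ 0.3  -0.89 -0.71] M [-0.014  0.037  0.054] op 43.17
s13 (406, 428)
229 [136 160 198 233 232 230 231 228 168 100  83  93  98 107 112 115 118 124
 122 121 122 120]
230 [202 235 228 234 232 228 232 235 230 160  86  88  92  98 102 104 106 108
 111 110 105 104]
231 [227 217 179 224 227 225 226 230 236 176  89  89  90  90  94  94  92  93
  93  99  96 100]
232 [165 155 151 158 157 158 157 177 212 120  88 102  83  79  90  93 122 136
 139 150 114 107]
233 [152 153 152 155 153 153 153 156 148  82  87  99 100  97  99 137 215 239
 238 228 165 122]
234 [153 154 154 155 156 155 156 151 122  86  93  98 102 101 110 172 236 233
 232 234 229 181]
235 [157 156 155 156 153 157 157 150  97  86  96  99 102  99 127 206 233 230
 228 229 231 229]
236 [157 155 157 154 154 157 159 143  87  89 100 103 100  99 133 213 231 228
 227 228 228 231]
237 [156 155 156 154 156 158 153 122  88  97 102 101 1
[... 1682 characters left out ...]
160]
182 [230 198 214 228 229 228 137 103 106 103 101  94 101 154 158 160 161 159
 160 160]
183 [230 181 210 228 213 189  99  98 107 107 109 108 112 145 159 159 159 159
 160 161]
184 [231 136 139 154 139 121  86  95 105 110 115 116 115 153 159 160 160 160
 159 160]
185 [231 164 109 106 106  98  91  83 105 111 117 133 141 158 159 161 160 159
 160 160]
186 [231 176 113 108 106 102  91 107 139 139 149 154 158 160 160 160 161 161
 160 159]
187 [229 197 115 108 107 104  95 103 155 158 159 160 160 160 159 160 159 160
 160 160]
188 [230 225 117 108 107 104  96  88 157 160 160 159 158 159 158 159 159 160
 161 160]
189 [231 230 141 111 108 105 100  86 157 159 160 159 160 161 159 161 160 159
 160 161]
```

View pics/m13.png

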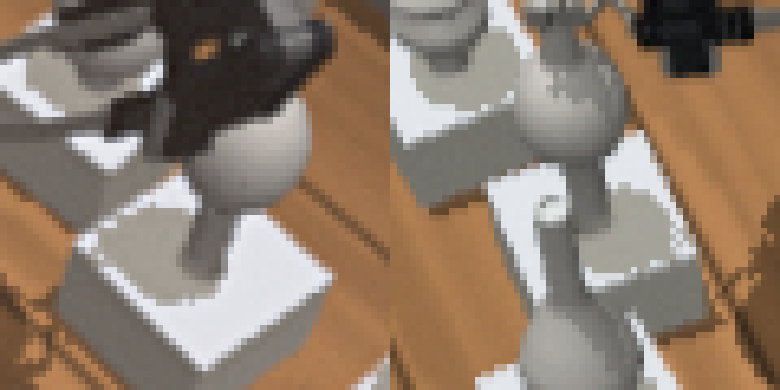

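>>> move_arm:
  rows: "0.022 0 0 0 0 0; 0 0 0.05 0 0 0; 0 0 0.05 0 0 0; 0 0 0.05 0 0 0; 0 0 0 0 0 0; 0 0 0 0 0 0"

```text
clock: 17.9
tcp_pos: [0.5647, -0.1605, 0.2314]
tool_rot: [[0.938, -0.346, -0.0], [-0.346, -0.938, 0.0], [-0.0, -0.0, -1.0]]
contact_force: [-0.1, -0.4, -1.1]
opening: 0.504
```

```bash
cat > fz.py <<'E'
from plan import *
import sys
def avg(n=5):
    F=[];M=[]
    for k in range(n):
        s=arm.sense();F.append(s['contact_force']);M.append(s['moment']);camera('side')
    s=arm.sense();F.append(s['contact_force']);M.append(s['moment'])
    F=np.array(F);M=np.array(M)
    print('t',round(s['clock'],2),'tcp',np.round(s['tcp_pos'],4),'foot z %.4f'%(s['tcp_pos'][2]-.1864),'F',F.mean(0).round(2),'se',(F.std(0)/np.sqrt(len(F))).round(2),'M',M.mean(0).round(3),'op',round(s['opening']*85.4,2))
if __name__=='__main__': avg(int(sys.argv[1]) if len(sys.argv)>1 else 5)
E
python3 fz.py 4
python3 - <<'E'
from plan import *
snap('side','s14');snap('scene','sc14')
i=cv2.imread('pics/s14.png')[200:260,385:445]; j=cv2.imread('pics/sc14.png')[150:210,205:265]
cv2.imwrite('pics/m14.png',cv2.resize(cv2.hconcat([i,j]),None,fx=6.5,fy=6.5,interpolation=cv2.INTER_NEAREST))
E
```

```text
t 18.1 tcp [ 0.5648 -0.1606  0.2316] foot z 0.0452 F [-0.15 -0.05 -1.  ] se [0.14 0.28 0.11] M [ 0.004 -0.004  0.005] op 43.16
```

View pics/m14.png

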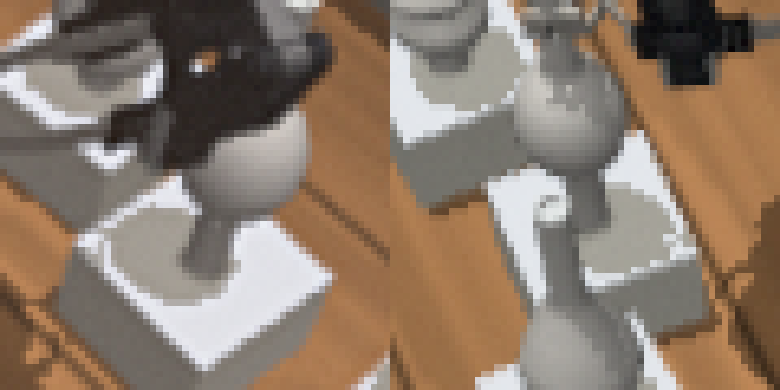

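>>> move_arm:
  rows: "0 0 0.03 0 0 0; 0 0 0.03 0 0 0; 0 0 0 0 0 0; 0 0 0 0 0 0"

```text
clock: 18.6
tcp_pos: [0.5647, -0.1605, 0.229]
tool_rot: [[0.938, -0.346, -0.0], [-0.346, -0.938, 0.0], [-0.0, -0.0, -1.0]]
contact_force: [0.1, -0.2, -2.1]
opening: 0.508
```

```bash
python3 fz.py 4
```

```text
t 18.8 tcp [ 0.5648 -0.1606  0.2291] foot z 0.0427 F [ 0.2  -0.45 -1.24] se [0.22 0.21 0.3 ] M [0.001 0.013 0.018] op 42.94
```

>>> move_arm:
  rows: "0 0 0.03 0 0 0; 0 0 0.03 0 0 0; 0 0 0.03 0 0 0; 0 0 0 0 0 0; 0 0 0 0 0 0"

```text
clock: 19.3
tcp_pos: [0.5647, -0.1605, 0.2254]
tool_rot: [[0.938, -0.346, -0.0], [-0.346, -0.938, 0.0], [-0.0, -0.0, -1.0]]
contact_force: [0.1, 0.5, -1.1]
opening: 0.506
```

```bash
python3 fz.py 5
python3 - <<'E'
from plan import *
snap('side','s15');snap('scene','sc15')
i=cv2.imread('pics/s15.png')[190:260,380:450]; j=cv2.imread('pics/sc15.png')[140:210,205:275]
cv2.imwrite('pics/m15.png',cv2.resize(cv2.hconcat([i,j]),None,fx=5.6,fy=5.6,interpolation=cv2.INTER_CUBIC))
E
```

```text
t 19.55 tcp [ 0.5648 -0.1606  0.2256] foot z 0.0392 F [ 0.07  0.31 -1.07] se [0.14 0.15 0.2 ] M [ 0.006  0.021 -0.006] op 43.27
```

View pics/m15.png

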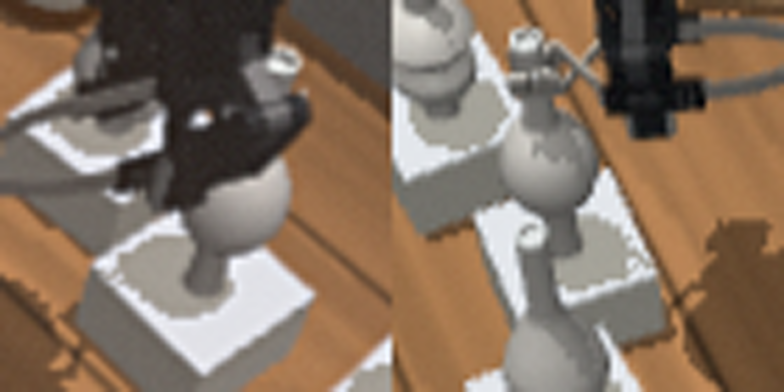

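The foot enters the bore without resistance. From here I lower in small steps, averaging the force at each one.

>>> move_arm:
  rows: "0 0 0.03 0 0 0; 0 0 0.03 0 0 0; 0 0 0 0 0 0"

```text
clock: 19.95
tcp_pos: [0.5646, -0.1605, 0.2228]
tool_rot: [[0.938, -0.346, -0.001], [-0.346, -0.938, 0.0], [-0.001, -0.0, -1.0]]
contact_force: [-0.4, -0.2, -1.0]
opening: 0.511
```

```bash
python3 fz.py 5
```

```text
t 20.2 tcp [ 0.5648 -0.1606  0.2231] foot z 0.0367 F [-0.11  0.07 -1.69] se [0.21 0.12 0.19] M [-0.012 -0.012  0.012] op 43.16
```

>>> move_arm:
  rows: "0 0 0.02 0 0 0; 0 0 0.01 0 0 0; 0 0 0 0 0 0"

```text
clock: 20.5
tcp_pos: [0.5647, -0.1605, 0.2218]
tool_rot: [[0.938, -0.346, -0.0], [-0.346, -0.938, 0.0], [-0.0, -0.0, -1.0]]
contact_force: [-0.2, 0.1, -1.6]
opening: 0.51
```

```bash
python3 fz.py 5
```

```text
t 20.75 tcp [ 0.5648 -0.1606  0.2219] foot z 0.0355 F [-0.29 -0.03 -1.02] se [0.07 0.18 0.14] M [ 0.012  0.008 -0.016] op 43.52
```

>>> move_arm:
  rows: "0 0 0.02 0 0 0; 0 0 0.01 0 0 0; 0 0 0 0 0 0"

```text
clock: 21.05
tcp_pos: [0.5647, -0.1605, 0.2206]
tool_rot: [[0.938, -0.346, -0.0], [-0.346, -0.938, 0.0], [-0.0, -0.0, -1.0]]
contact_force: [-0.7, -0.6, -1.1]
opening: 0.506
```

```bash
python3 fz.py 5
```

```text
t 21.3 tcp [ 0.5647 -0.1606  0.2207] foot z 0.0343 F [ 0.02 -0.09 -1.3 ] se [0.22 0.24 0.21] M [-0.018  0.006 -0.015] op 43.36
```

>>> move_arm:
  rows: "0 0 0.02 0 0 0; 0 0 0.01 0 0 0; 0 0 0 0 0 0"

```text
clock: 21.6
tcp_pos: [0.5647, -0.1605, 0.2194]
tool_rot: [[0.938, -0.346, -0.0], [-0.346, -0.938, 0.0], [-0.0, -0.0, -1.0]]
contact_force: [-0.2, -0.2, -1.0]
opening: 0.509
```

```bash
python3 fz.py 5
```

```text
t 21.85 tcp [ 0.5647 -0.1606  0.2195] foot z 0.0331 F [ 0.12 -0.31 -1.16] se [0.21 0.06 0.21] M [ 0.019 -0.002 -0.004] op 43.37
```

>>> move_arm:
  rows: "0 0 0.025 0 0 0; 0 0 0 0 0 0; 0 0 0 0 0 0"

```text
clock: 22.15
tcp_pos: [0.5647, -0.1606, 0.2184]
tool_rot: [[0.938, -0.346, -0.0], [-0.346, -0.938, 0.0], [-0.0, -0.0, -1.0]]
contact_force: [0.9, -0.4, -1.2]
opening: 0.507
```

```bash
python3 fz.py 4
```

```text
t 22.35 tcp [ 0.5647 -0.1606  0.2185] foot z 0.0321 F [ 0.12  0.02 -1.46] se [0.21 0.14 0.19] M [-0.009  0.026  0.018] op 43.48
```

>>> move_arm:
  rows: "0 0 0.025 0 0 0; 0 0 0 0 0 0; 0 0 0 0 0 0"

```text
clock: 22.65
tcp_pos: [0.5647, -0.1605, 0.2174]
tool_rot: [[0.938, -0.346, -0.0], [-0.346, -0.938, 0.0], [-0.0, -0.0, -1.0]]
contact_force: [0.1, -0.3, -0.5]
opening: 0.509
```

```bash
python3 fz.py 5
```

```text
t 22.9 tcp [ 0.5647 -0.1606  0.2175] foot z 0.0311 F [-0.12  0.2  -1.17] se [0.16 0.22 0.2 ] M [-0.018  0.006  0.005] op 43.43
```

>>> move_arm:
  rows: "0 0 0.025 0 0 0; 0 0 0 0 0 0; 0 0 0 0 0 0"

```text
clock: 23.2
tcp_pos: [0.5647, -0.1605, 0.2164]
tool_rot: [[0.938, -0.346, -0.0], [-0.346, -0.938, 0.0], [-0.0, -0.0, -1.0]]
contact_force: [-0.7, -0.4, -1.3]
opening: 0.508
```

```bash
python3 fz.py 4
```

```text
t 23.4 tcp [ 0.5647 -0.1606  0.2165] foot z 0.0301 F [-0.43 -0.23 -0.87] se [0.25 0.17 0.19] M [ 0.018 -0.009  0.026] op 43.35
```

>>> move_arm:
  rows: "0 0 0.025 0 0 0; 0 0 0 0 0 0; 0 0 0 0 0 0"

```text
clock: 23.7
tcp_pos: [0.5647, -0.1605, 0.2154]
tool_rot: [[0.938, -0.346, -0.0], [-0.346, -0.938, 0.0], [-0.0, 0.0, -1.0]]
contact_force: [-0.5, -1.0, -1.1]
opening: 0.507
```

```bash
python3 fz.py 5
```

```text
t 23.95 tcp [ 0.5647 -0.1606  0.2155] foot z 0.0291 F [-0.26 -0.17 -1.01] se [0.2  0.24 0.12] M [-0.015 -0.007 -0.   ] op 43.37
```

>>> move_arm:
  rows: "0 0 0.025 0 0 0; 0 0 0 0 0 0; 0 0 0 0 0 0"

```text
clock: 24.25
tcp_pos: [0.5647, -0.1605, 0.2144]
tool_rot: [[0.938, -0.346, -0.0], [-0.346, -0.938, 0.0], [-0.0, -0.0, -1.0]]
contact_force: [0.2, -0.1, -0.3]
opening: 0.507
```

```bash
python3 fz.py 5
```

```text
t 24.5 tcp [ 0.5648 -0.1606  0.2145] foot z 0.0281 F [-0.12  0.29 -1.07] se [0.11 0.16 0.22] M [0.008 0.    0.012] op 43.18
```

No contact yet, still at the baseline of about −1.15 N.

>>> move_arm:
  rows: "0 0 0.025 0 0 0; 0 0 0 0 0 0; 0 0 0 0 0 0"

```text
clock: 24.8
tcp_pos: [0.5647, -0.1605, 0.2134]
tool_rot: [[0.938, -0.346, -0.0], [-0.346, -0.938, 0.0], [-0.0, -0.0, -1.0]]
contact_force: [-0.5, 0.1, -1.4]
opening: 0.509
```

```bash
python3 fz.py 4
```

```text
t 25.0 tcp [ 0.5647 -0.1606  0.2135] foot z 0.0271 F [ 0.05 -0.06 -1.12] se [0.13 0.35 0.17] M [ 0.003 -0.012  0.003] op 43.24
```

>>> move_arm:
  rows: "0 0 0.025 0 0 0; 0 0 0 0 0 0; 0 0 0 0 0 0"

```text
clock: 25.3
tcp_pos: [0.5647, -0.1605, 0.2124]
tool_rot: [[0.938, -0.346, -0.0], [-0.346, -0.938, 0.0], [-0.0, 0.0, -1.0]]
contact_force: [-0.3, -0.9, -0.7]
opening: 0.505
```

```bash
python3 fz.py 5
```

```text
t 25.55 tcp [ 0.5648 -0.1605  0.2125] foot z 0.0261 F [-0.39 -0.11 -0.95] se [0.18 0.19 0.1 ] M [-0.019  0.006  0.014] op 43.16
```

>>> move_arm:
  rows: "0 0 0.025 0 0 0; 0 0 0 0 0 0; 0 0 0 0 0 0"

```text
clock: 25.85
tcp_pos: [0.5647, -0.1605, 0.2114]
tool_rot: [[0.938, -0.346, -0.0], [-0.346, -0.938, 0.0], [-0.0, -0.0, -1.0]]
contact_force: [0.0, -0.5, -1.4]
opening: 0.507
```

```bash
python3 fz.py 4
```

```text
t 26.05 tcp [ 0.5647 -0.1606  0.2115] foot z 0.0251 F [ 0.08 -0.19 -1.24] se [0.09 0.14 0.11] M [ 0.013  0.011 -0.024] op 42.99
```

>>> move_arm:
  rows: "0 0 0.025 0 0 0; 0 0 0 0 0 0; 0 0 0 0 0 0"

```text
clock: 26.35
tcp_pos: [0.5647, -0.1605, 0.2104]
tool_rot: [[0.938, -0.346, -0.0], [-0.346, -0.938, 0.0], [-0.0, -0.0, -1.0]]
contact_force: [0.7, 0.4, -1.9]
opening: 0.506
```

```bash
python3 fz.py 5
```

```text
t 26.6 tcp [ 0.5647 -0.1606  0.2105] foot z 0.0241 F [ 0.21  0.13 -1.16] se [0.22 0.26 0.19] M [ 0.005  0.013 -0.013] op 43.26
```

>>> move_arm:
  rows: "0 0 0.025 0 0 0; 0 0 0 0 0 0; 0 0 0 0 0 0"

```text
clock: 26.9
tcp_pos: [0.5647, -0.1605, 0.2094]
tool_rot: [[0.938, -0.346, -0.0], [-0.346, -0.938, 0.0], [-0.0, -0.0, -1.0]]
contact_force: [0.1, -0.4, -1.3]
opening: 0.509
```

```bash
python3 fz.py 4
```

```text
t 27.1 tcp [ 0.5647 -0.1605  0.2095] foot z 0.0231 F [ 0.17 -0.34 -1.53] se [0.15 0.14 0.13] M [ 0.024 -0.002 -0.022] op 42.67
```

>>> move_arm:
  rows: "0 0 0.025 0 0 0; 0 0 0 0 0 0; 0 0 0 0 0 0"

```text
clock: 27.4
tcp_pos: [0.5647, -0.1605, 0.2084]
tool_rot: [[0.938, -0.346, -0.0], [-0.346, -0.938, 0.0], [-0.0, -0.0, -1.0]]
contact_force: [0.2, -0.1, -1.3]
opening: 0.508
```

```bash
python3 fz.py 5
```

```text
t 27.65 tcp [ 0.5648 -0.1605  0.2085] foot z 0.0221 F [-0.15 -0.25 -1.15] se [0.08 0.15 0.13] M [0.013 0.006 0.006] op 43.37
```

>>> move_arm:
  rows: "0 0 0.025 0 0 0; 0 0 0 0 0 0; 0 0 0 0 0 0"

```text
clock: 27.95
tcp_pos: [0.5647, -0.1605, 0.2074]
tool_rot: [[0.938, -0.346, -0.0], [-0.346, -0.938, 0.0], [-0.0, -0.0, -1.0]]
contact_force: [0.3, 1.0, -1.1]
opening: 0.508
```

```bash
python3 fz.py 4
```

```text
t 28.15 tcp [ 0.5647 -0.1606  0.2075] foot z 0.0211 F [-0.11  0.2  -1.02] se [0.11 0.3  0.15] M [0.024 0.013 0.012] op 43.31
```

>>> move_arm:
  rows: "0 0 0.025 0 0 0; 0 0 0 0 0 0; 0 0 0 0 0 0"

```text
clock: 28.45
tcp_pos: [0.5647, -0.1605, 0.2064]
tool_rot: [[0.938, -0.346, -0.0], [-0.346, -0.938, 0.0], [-0.0, -0.0, -1.0]]
contact_force: [1.1, 0.5, -1.7]
opening: 0.506
```

```bash
python3 fz.py 5
```

```text
t 28.7 tcp [ 0.5647 -0.1606  0.2065] foot z 0.0201 F [ 0.37 -0.15 -1.18] se [0.2  0.18 0.29] M [-0.028  0.007 -0.003] op 43.31
```

>>> move_arm:
  rows: "0 0 0.025 0 0 0; 0 0 0 0 0 0; 0 0 0 0 0 0"

```text
clock: 29.0
tcp_pos: [0.5647, -0.1605, 0.2054]
tool_rot: [[0.938, -0.346, -0.0], [-0.346, -0.938, 0.0], [-0.0, -0.0, -1.0]]
contact_force: [-0.8, 0.4, -1.4]
opening: 0.507
```

```bash
python3 fz.py 4
```

```text
t 29.2 tcp [ 0.5647 -0.1606  0.2055] foot z 0.0191 F [-0.24 -0.21 -1.03] se [0.19 0.23 0.31] M [-0.005  0.005  0.013] op 43.34
```

>>> move_arm:
  rows: "0 0 0.025 0 0 0; 0 0 0 0 0 0; 0 0 0 0 0 0"

```text
clock: 29.5
tcp_pos: [0.5647, -0.1605, 0.2044]
tool_rot: [[0.938, -0.346, -0.0], [-0.346, -0.938, 0.0], [-0.0, -0.0, -1.0]]
contact_force: [0.2, -1.4, -0.5]
opening: 0.509
```

```bash
python3 fz.py 5
```

```text
t 29.75 tcp [ 0.5648 -0.1605  0.2045] foot z 0.0181 F [ 0.   -0.15 -0.84] se [0.23 0.28 0.19] M [-0.018  0.007  0.004] op 43.54
```

>>> move_arm:
  rows: "0 0 0.025 0 0 0; 0 0 0 0 0 0; 0 0 0 0 0 0"

```text
clock: 30.05
tcp_pos: [0.5647, -0.1605, 0.2034]
tool_rot: [[0.938, -0.346, -0.0], [-0.346, -0.938, 0.0], [-0.0, -0.0, -1.0]]
contact_force: [0.3, 0.4, -1.4]
opening: 0.509
```

```bash
python3 fz.py 5; python3 -c "
from h import *
c=snap('wrist','w16');snap('scene','sc16')
i=c['frame'][100:250,240:400,::-1]; cv2.imwrite('pics/w16c.png',cv2.resize(i,None,fx=3,fy=3,interpolation=cv2.INTER_CUBIC))
"
```

```text
t 30.3 tcp [ 0.5647 -0.1606  0.2035] foot z 0.0171 F [-0.08 -0.29 -1.13] se [0.18 0.16 0.11] M [-0.004 -0.002 -0.01 ] op 43.01
```

View pics/w16c.png

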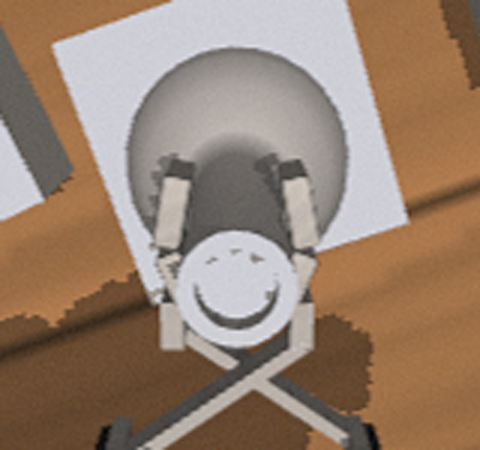

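Stem and jaws look unchanged in the wrist view, so there is no slip. I keep lowering.

>>> move_arm:
  rows: "0 0 0.025 0 0 0; 0 0 0 0 0 0; 0 0 0 0 0 0"

```text
clock: 30.7
tcp_pos: [0.5647, -0.1605, 0.2024]
tool_rot: [[0.938, -0.346, -0.0], [-0.346, -0.938, 0.0], [-0.0, 0.0, -1.0]]
contact_force: [-0.5, 0.5, -2.2]
opening: 0.512
```

```bash
python3 fz.py 5
```

```text
t 30.95 tcp [ 0.5647 -0.1605  0.2025] foot z 0.0161 F [-0.34 -0.06 -1.31] se [0.27 0.17 0.17] M [-0.006  0.019  0.025] op 43.53
```

>>> move_arm:
  rows: "0 0 0.025 0 0 0; 0 0 0 0 0 0; 0 0 0 0 0 0"

```text
clock: 31.25
tcp_pos: [0.5647, -0.1605, 0.2014]
tool_rot: [[0.938, -0.346, -0.0], [-0.346, -0.938, 0.0], [-0.0, -0.0, -1.0]]
contact_force: [-0.1, -0.1, -1.3]
opening: 0.51
```

```bash
python3 fz.py 5
```

```text
t 31.5 tcp [ 0.5648 -0.1605  0.2015] foot z 0.0151 F [ 0.01 -0.06 -1.33] se [0.15 0.26 0.24] M [-0.007 -0.021  0.013] op 43.39
```

>>> move_arm:
  rows: "0 0 0.025 0 0 0; 0 0 0 0 0 0; 0 0 0 0 0 0"

```text
clock: 31.8
tcp_pos: [0.5647, -0.1605, 0.2004]
tool_rot: [[0.938, -0.346, -0.0], [-0.346, -0.938, 0.0], [-0.0, -0.0, -1.0]]
contact_force: [-0.4, -0.5, -1.0]
opening: 0.507
```

```bash
python3 fz.py 6
```

```text
t 32.1 tcp [ 0.5647 -0.1606  0.2005] foot z 0.0141 F [-0.17 -0.26 -1.01] se [0.18 0.12 0.17] M [-0.003 -0.004 -0.01 ] op 43.14
```

>>> move_arm:
  rows: "0 0 0.025 0 0 0; 0 0 0 0 0 0; 0 0 0 0 0 0"

```text
clock: 32.4
tcp_pos: [0.5647, -0.1605, 0.1995]
tool_rot: [[0.938, -0.346, -0.0], [-0.346, -0.938, 0.0], [-0.0, -0.0, -1.0]]
contact_force: [-1.3, -0.3, -1.9]
opening: 0.502
```

```bash
python3 fz.py 6; python3 -c "
from h import *
c=snap('scene','sc17');snap('side','s17')
i=cv2.imread('pics/s17.png')[190:260,380:450]; j=cv2.imread('pics/sc17.png')[140:210,205:275]
cv2.imwrite('pics/m17.png',cv2.resize(cv2.hconcat([i,j]),None,fx=5.6,fy=5.6,interpolation=cv2.INTER_CUBIC))
"
```

```text
t 32.7 tcp [ 0.5647 -0.1605  0.1995] foot z 0.0131 F [ 0.07 -0.27 -1.11] se [0.24 0.19 0.18] M [0.001 0.005 0.005] op 43.54
```

View pics/m17.png

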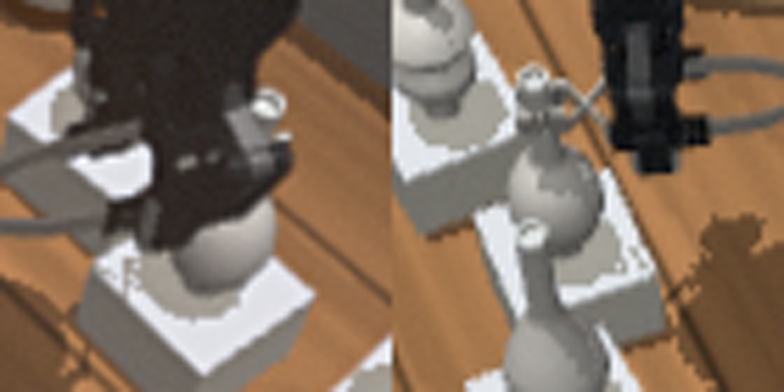

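```bash
python3 -c "
from h import *
s=load('s17');c=load('sc17')
a=(380+267/5.6-.4,190+105/5.6-.4);b=(205+140/5.6-.4,140+72/5.6-.4)
print(tri(s,a,c,b))
s=load('s11');c=load('sc11')
"
```

```text
(array([ 0.61374908, -0.17924404,  0.17052948]), np.float64(0.0014898874974073988))
```

>>> move_arm:
  rows: "0 0 0.02 0 0 0; 0 0 0 0 0 0; 0 0 0 0 0 0"

```text
clock: 33.1
tcp_pos: [0.5648, -0.1606, 0.1988]
tool_rot: [[0.938, -0.346, 0.0], [-0.346, -0.938, -0.0], [0.0, 0.0, -1.0]]
contact_force: [-0.1, 0.2, -1.0]
opening: 0.505
```

```bash
python3 fz.py 7
```

```text
t 33.45 tcp [ 0.5647 -0.1606  0.1987] foot z 0.0123 F [ 0.03 -0.03 -0.5 ] se [0.16 0.16 0.16] M [ 0.008 -0.036  0.015] op 43.26
```

Fz rose from about −1.15 N to −0.5 N, and My changed too. That looks like first contact; one small step to confirm.

>>> move_arm:
  rows: "0 0 0.015 0 0 0; 0 0 0 0 0 0; 0 0 0 0 0 0"

```text
clock: 33.75
tcp_pos: [0.5648, -0.1606, 0.1982]
tool_rot: [[0.938, -0.346, 0.0], [-0.346, -0.938, -0.0], [0.0, 0.0, -1.0]]
contact_force: [0.5, 0.6, -0.3]
opening: 0.503
```

```bash
python3 fz.py 7
```

```text
t 34.1 tcp [ 0.5647 -0.1606  0.1981] foot z 0.0117 F [0.13 0.22 0.18] se [0.18 0.15 0.15] M [-0.037 -0.057  0.004] op 43.29
```

The foot is settled on the pad with about 1.3 N. Now I squeeze the tongs to free it.

>>> move_arm:
  rows: "0 0 0 0 0 0; 0 0 0 0 0 0"
  fingers: 41

```text
clock: 34.3
tcp_pos: [0.5647, -0.1606, 0.1981]
tool_rot: [[0.938, -0.346, 0.0], [-0.346, -0.938, -0.0], [0.0, 0.0, -1.0]]
contact_force: [-1.2, -0.8, 0.1]
opening: 0.488
```

>>> move_arm:
  rows: "0 0 0 0 0 0; 0 0 0 0 0 0; 0 0 0 0 0 0"
  fingers: 38

```text
clock: 34.6
tcp_pos: [0.5646, -0.1605, 0.1979]
tool_rot: [[0.938, -0.346, -0.0], [-0.346, -0.938, 0.0], [-0.0, -0.0, -1.0]]
contact_force: [-0.3, -0.3, -1.3]
opening: 0.453
```

>>> move_arm:
  rows: "0 0 0 0 0 0; 0 0 0 0 0 0; 0 0 0 0 0 0; 0 0 0 0 0 0"
  fingers: 30

```text
clock: 35.0
tcp_pos: [0.5647, -0.1606, 0.1981]
tool_rot: [[0.938, -0.346, 0.0], [-0.346, -0.938, 0.0], [-0.0, -0.0, -1.0]]
contact_force: [0.1, 0.1, -0.2]
opening: 0.362
```

```bash
python3 fz.py 3; python3 -c "
from h import *
c=snap('wrist','w18')
i=c['frame'][60:260,220:420,::-1]; cv2.imwrite('pics/w18c.png',cv2.resize(i,None,fx=3,fy=3,interpolation=cv2.INTER_CUBIC))
"
```

```text
t 35.15 tcp [ 0.5647 -0.1606  0.1981] foot z 0.0117 F [-0.32  0.11 -0.55] se [0.17 0.24 0.2 ] M [-0.009 -0.017 -0.007] op 30.22
```

View pics/w18c.png

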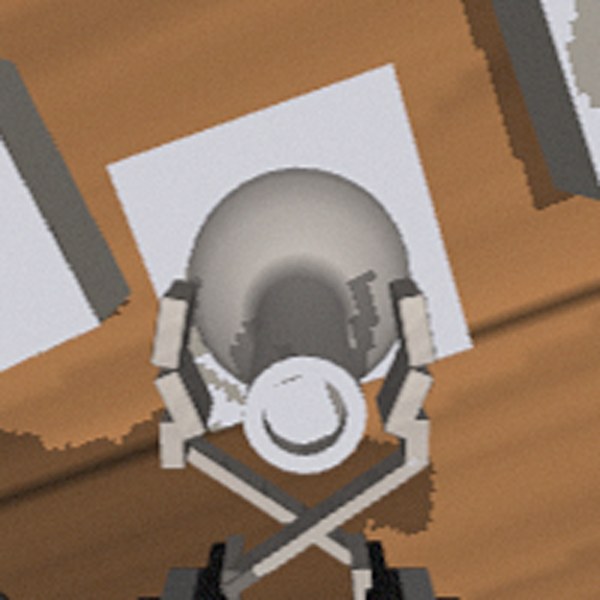

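The stem is free between the open jaws, 1.4 mm off centre with about 5 mm of clearance. Backing straight off.

>>> move_arm:
  rows: "0 0.03 0 0 0 0; -0.1 0 0 0 0 0; -0.2 0 0 0 0 0; -0.25 0 0 0 0 0; -0.25 0 0 0 0 0; -0.25 0 0 0 0 0; -0.25 0 0 0 0 0; -0.2 0 -0.1 0 0 0; -0.1 0 -0.1 0 0 0; 0 0 0 0 0 0"

```text
clock: 36.2
tcp_pos: [0.5043, -0.1396, 0.2072]
tool_rot: [[0.938, -0.346, 0.002], [-0.346, -0.938, -0.001], [0.002, 0.0, -1.0]]
contact_force: [0.4, 0.1, -0.6]
opening: 0.355
```

Run:
```python
from plan import *
st(); c=snap('wrist','w19');snap('side','s19');snap('scene','sc19');st()
i=cv2.imread('pics/s19.png')[170:260,370:460]; j=cv2.imread('pics/sc19.png')[130:220,190:280]
cv2.imwrite('pics/m19.png',cv2.resize(cv2.hconcat([i,j]),None,fx=4.4,fy=4.4,interpolation=cv2.INTER_CUBIC))
```

```text
t 36.2 tcp [ 0.5043 -0.1396  0.2072] yaw -20.25 tilt [ 1.8e-03  3.0e-04 -1.0e+00] F [ 0.43  0.06 -0.58] M [-0.007 -0.045 -0.037] op 30.3
t 36.35 tcp [ 0.5046 -0.1397  0.2064] yaw -20.25 tilt [ 7.e-04  1.e-04 -1.e+00] F [-1.04  0.01 -0.96] M [ 0.013 -0.034 -0.006] op 30.11
```

View pics/w19.png

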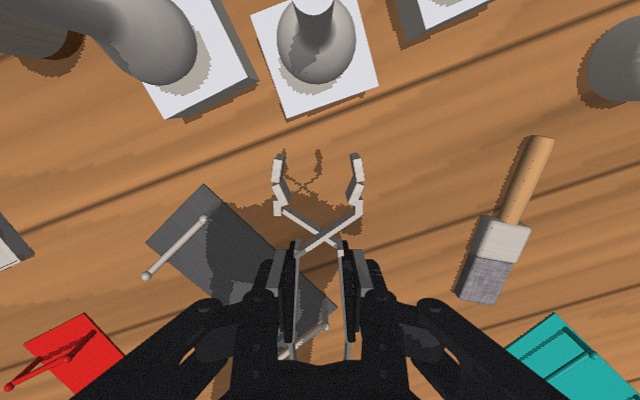

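View pics/m19.png

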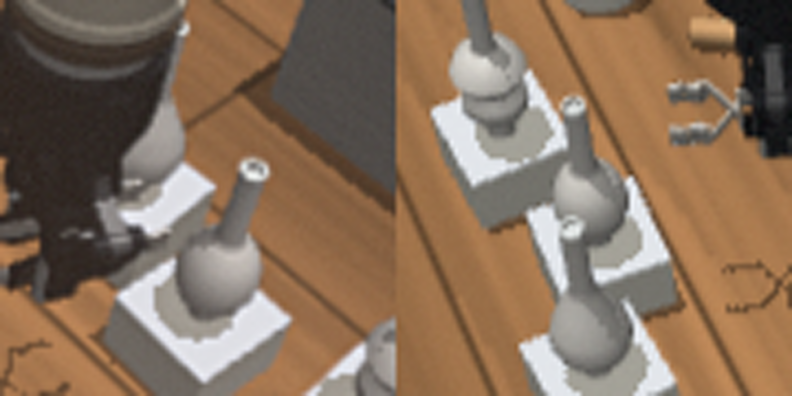

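The ornament stands upright and clear. Now I carry the tongs back over the steel rest, letting the jaws close.

Run:
```python
from plan import *
plan([.4631,-.0288,.16],22.6,12)
```

```text
-0.16 -0.19 0.1 0 0 -0.89; -0.15 -0.2 0.1 0 0 -0.89; -0.14 -0.2 0.1 0 0 -0.89; -0.12 -0.21 0.1 0 0 -0.89; -0.11 -0.22 0.09 0 0 -0.89; -0.1 -0.23 0.1 0 0 -0.89; -0.08 -0.23 0.09 0 0 -0.9; -0.07 -0.24 0.1 0 0 -0.89; -0.05 -0.24 0.09 0 0 -0.9; -0.04 -0.24 0.1 0 0 -0.89; -0.02 -0.25 0.09 0 0 -0.9; 0 -0.25 0.1 0.01 -0.01 -0.89

max 0.9 end [ 0.4632 -0.0287  0.1599]
```

>>> move_arm:
  rows: "-0.16 -0.19 0.1 0 0 -0.89; -0.15 -0.2 0.1 0 0 -0.89; -0.14 -0.2 0.1 0 0 -0.89; -0.12 -0.21 0.1 0 0 -0.89; -0.11 -0.22 0.09 0 0 -0.89; -0.1 -0.23 0.1 0 0 -0.89; -0.08 -0.23 0.09 0 0 -0.9; -0.07 -0.24 0.1 0 0 -0.89; -0.05 -0.24 0.09 0 0 -0.9; -0.04 -0.24 0.1 0 0 -0.89; -0.02 -0.25 0.09 0 0 -0.9; 0 -0.25 0.1 0 0 -0.89"
  fingers: 43

```text
clock: 37.55
tcp_pos: [0.463, -0.0282, 0.1595]
tool_rot: [[0.922, 0.387, 0.0], [0.387, -0.922, -0.0], [0.0, 0.0, -1.0]]
contact_force: [0.1, -0.0, -1.3]
opening: 0.505
```

>>> move_arm:
  rows: "0 0 0 0 0 0; 0 0 0 0 0 0; 0 0 0 0 0 0"

```text
clock: 37.85
tcp_pos: [0.4634, -0.029, 0.16]
tool_rot: [[0.924, 0.383, 0.001], [0.383, -0.924, -0.0], [0.001, 0.001, -1.0]]
contact_force: [-0.4, -0.3, -1.2]
opening: 0.505
```

Run:
```python
from plan import *
st(); c=snap('wrist','w20');snap('side','s20');snap('scene','sc20');st()
i=cv2.imread('pics/s20.png')[170:290,270:390]; j=cv2.imread('pics/sc20.png')[150:250,260:360]
j=cv2.resize(j,(120,120),interpolation=cv2.INTER_CUBIC)
cv2.imwrite('pics/m20.png',cv2.resize(cv2.hconcat([i,j]),None,fx=3.3,fy=3.3,interpolation=cv2.INTER_CUBIC))
```

```text
t 37.85 tcp [ 0.4634 -0.029   0.16  ] yaw 22.52 tilt [ 5.e-04  7.e-04 -1.e+00] F [-0.36 -0.26 -1.22] M [-0.003 -0.016  0.035] op 43.16
t 38.0 tcp [ 0.4632 -0.0289  0.16  ] yaw 22.54 tilt [ 4.e-04  5.e-04 -1.e+00] F [ 0.07  0.63 -2.05] M [ 0.042 -0.066 -0.011] op 42.92
```

View pics/w20.png

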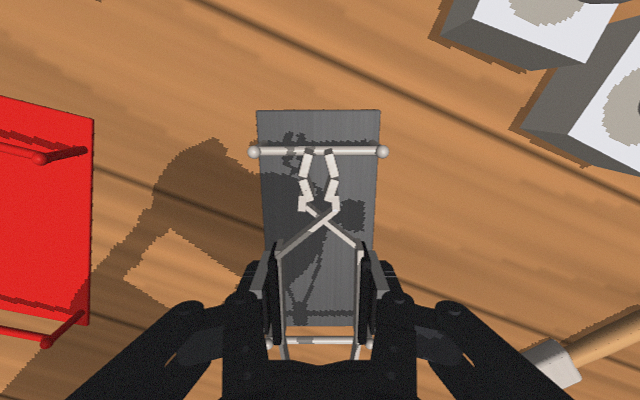

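View pics/m20.png

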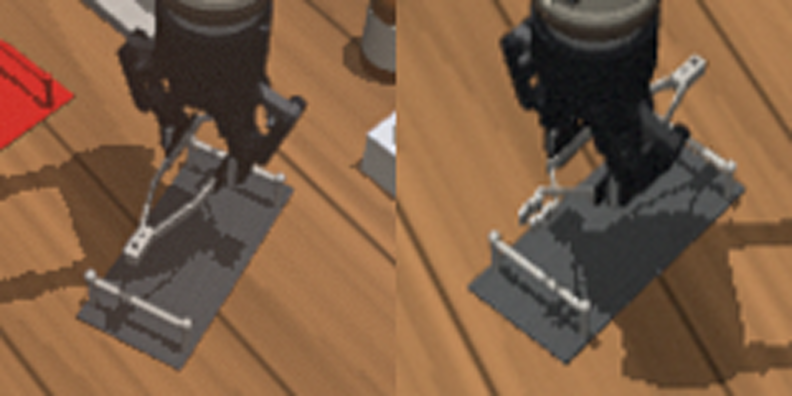

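>>> move_arm:
  rows: "0 0 0.15 0 0 0; 0 0 0.3 0 0 0; 0 0 0.3 0 0 0; 0 0 0.3 0 0 0; 0 0 0.2 0 0 0; 0 0 0.1 0 0 0; 0 0 0.1 0 0 0; 0 0 0.05 0 0 0; 0 0 0 0 0 0; 0 0 0 0 0 0"

```text
clock: 39.0
tcp_pos: [0.4631, -0.0285, 0.1]
tool_rot: [[0.923, 0.384, 0.001], [0.384, -0.923, -0.0], [0.001, 0.001, -1.0]]
contact_force: [0.3, -0.3, -0.1]
opening: 0.509
```

```bash
python3 fz.py 4
```

```text
t 39.2 tcp [ 0.4631 -0.0285  0.1   ] foot z -0.0864 F [ 0.09 -0.1  -0.61] se [0.18 0.38 0.2 ] M [ 0.012 -0.012  0.012] op 43.16
```

>>> move_arm:
  rows: "0 0 0.025 0 0 0; 0 0 0.025 0 0 0; 0 0 0 0 0 0; 0 0 0 0 0 0"

```text
clock: 39.6
tcp_pos: [0.4631, -0.0285, 0.098]
tool_rot: [[0.923, 0.384, 0.0], [0.384, -0.923, -0.0], [0.0, 0.0, -1.0]]
contact_force: [-1.1, 0.3, 3.2]
opening: 0.504
```

```bash
python3 fz.py 4;  python3 - <<'E'
from plan import *
c=snap('wrist','w21');snap('side','s21');snap('scene','sc21')
i=cv2.imread('pics/s21.png')[170:290,270:390]; j=cv2.imread('pics/sc21.png')[150:250,260:360]
j=cv2.resize(j,(120,120),interpolation=cv2.INTER_CUBIC)
cv2.imwrite('pics/m21.png',cv2.resize(cv2.hconcat([i,j]),None,fx=3.3,fy=3.3,interpolation=cv2.INTER_CUBIC))
E
```

```text
t 39.8 tcp [ 0.463  -0.0285  0.0979] foot z -0.0885 F [-0.97  0.31  4.13] se [0.05 0.33 0.28] M [ 0.024  0.219 -0.021] op 43.24
```

View pics/m21.png

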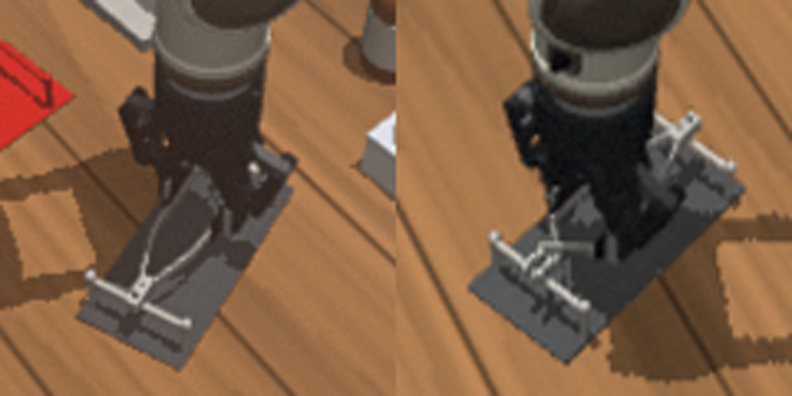

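The tongs are on both bars. Opening the gripper.

>>> move_arm:
  rows: "0 0 -0.01 0 0 0; 0 0 0 0 0 0; 0 0 0 0 0 0; 0 0 0 0 0 0"
  fingers: 50

```text
clock: 40.35
tcp_pos: [0.4627, -0.0284, 0.0979]
tool_rot: [[0.923, 0.384, -0.0], [0.384, -0.923, 0.0], [-0.0, -0.0, -1.0]]
contact_force: [-0.5, -0.4, 0.2]
opening: 0.587
```

>>> move_arm:
  rows: "0 0 0 0 0 0; 0 0 0 0 0 0; 0 0 0 0 0 0; 0 0 0 0 0 0; 0 0 0 0 0 0; 0 0 0 0 0 0"
  fingers: 85

```text
clock: 40.95
tcp_pos: [0.4629, -0.0285, 0.0981]
tool_rot: [[0.923, 0.384, -0.0], [0.384, -0.923, -0.0], [-0.0, 0.0, -1.0]]
contact_force: [0.6, 0.5, -0.6]
opening: 0.997
```

```bash
python3 fz.py 2;  python3 - <<'E'
from plan import *
c=snap('wrist','w22')
E
```

```text
t 41.05 tcp [ 0.4629 -0.0284  0.0981] foot z -0.0883 F [0.24 0.14 0.13] se [0.18 0.17 0.41] M [ 0.005 -0.009 -0.004] op 84.8
```

View pics/w22.png

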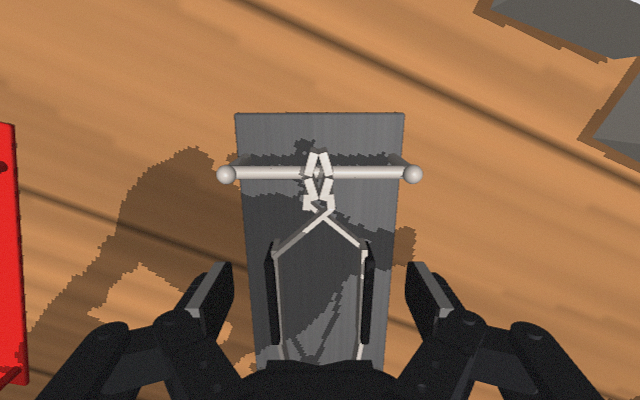

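The fingers are clear of the pads and the tongs lie across the bars. Rising straight up and checking from above.

>>> move_arm:
  rows: "0 0 -0.2 0 0 0; 0 0 -0.5 0 0 0; 0 0 -0.7 0 0 0; 0 0 -0.8 0 0 0; 0 0 -0.8 0 0 0; 0 0 -0.5 0 0 0; 0 0 -0.2 0 0 0; 0 0 0 0 0 0; 0 0 0 0 0 0"

```text
clock: 42.0
tcp_pos: [0.4623, -0.0283, 0.245]
tool_rot: [[0.923, 0.384, -0.002], [0.384, -0.923, 0.001], [-0.001, -0.001, -1.0]]
contact_force: [-0.5, -0.6, 0.0]
opening: 0.997
```

Run:
```python
from plan import *
st();c=snap('wrist','w23');snap('side','s23');snap('scene','sc23');st()
i=c['frame'][115:335,220:420,::-1]; cv2.imwrite('pics/w23c.png',cv2.resize(i,None,fx=2.7,fy=2.7,interpolation=cv2.INTER_CUBIC))
i=cv2.imread('pics/s23.png')[170:270,370:470]; j=cv2.imread('pics/sc23.png')[120:220,190:290]
k=cv2.imread('pics/s23.png')[200:300,275:375]; 
cv2.imwrite('pics/m23.png',cv2.resize(cv2.hconcat([i,j]),None,fx=4,fy=4,interpolation=cv2.INTER_CUBIC))
cv2.imwrite('pics/k23.png',cv2.resize(cv2.hconcat([k,cv2.imread('pics/sc23.png')[150:250,260:360]]),None,fx=4,fy=4,interpolation=cv2.INTER_CUBIC))
```

```text
t 42.0 tcp [ 0.4623 -0.0283  0.245 ] yaw 22.6 tilt [-0.0014 -0.0012 -1.    ] F [-0.49 -0.6   0.04] M [ 0.04   0.023 -0.003] op 85.15
t 42.15 tcp [ 0.4621 -0.0282  0.2446] yaw 22.59 tilt [-0.0022 -0.0019 -1.    ] F [ 0.02 -0.85  0.8 ] M [-0.012  0.039 -0.024] op 84.99
```

View pics/w23c.png

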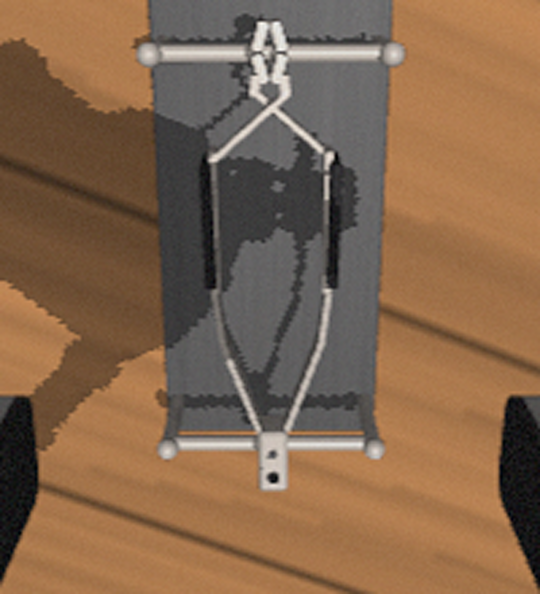

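View pics/m23.png

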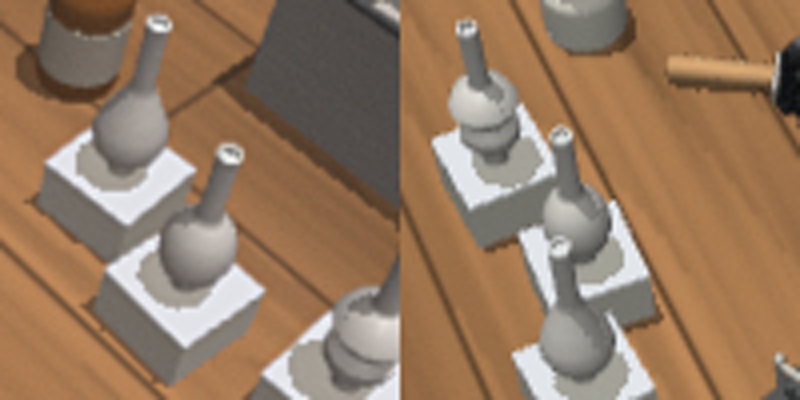

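View pics/k23.png

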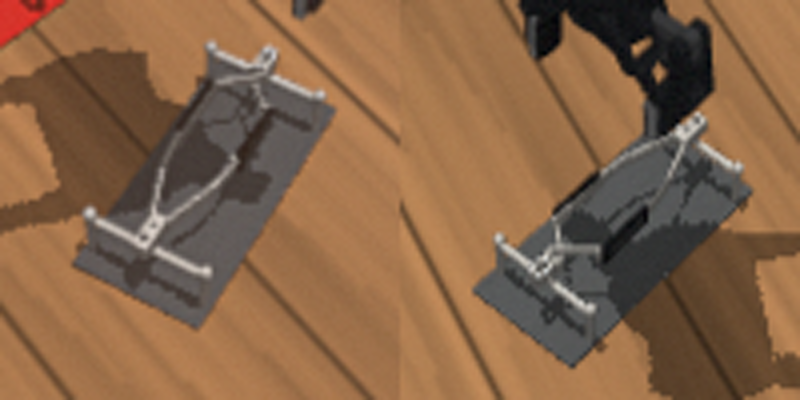

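The tongs lie level across both bars and centred, shut again. The ornament stands upright in the middle block and its neighbours are unmoved. The arm is clear of everything, so I hand in.

```bash
python3 -c "
from cell import order
print(order.finish_job())"
```

```text
the job is handed in; nothing more can be done
None
```

The ornament now stands in the drying block that was empty, and the tongs are back across the two bars of the grey steel rest. I handed the job in at about 42 s; no verdict is reported.

**What I did:** I gripped the tongs by their pads, opened them round the upper stem and eased them to about 43 mm. I lifted the ornament straight out and lowered it into the middle block in steps of about 1 mm.

**Settling:** The wrist force rose by 1.3–1.4 N about 33–34 mm down, at the deep end of the 12–32 mm given. My heights are good to only about 2 mm. I then opened the tongs, backed off and laid them back on their rest.

**Last checks:**
- The ornament looks upright in both fixed views.
- The tongs lie level and shut across both bars, centred to within a few millimetres.
- The neighbouring ornaments look unmoved, and the gripper is clear of everything.

**What disagreed:**
- **Alignment over the bore:** The wrist camera and the fixed cameras differed by up to about 5 mm along the tongs. I went by the fixed cameras, and the foot entered without any measurable resistance.
- **Laying the tongs down:** The gripper pressed them onto the bars with about 5 N, much as it had when picking them up.

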